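# Snap the cover onto the throwing wheel's control box

## Task

Lift the aluminium cover by its knob, set it the right way round over the three studs of the open speed-control box, let go of the knob, and press the plate down by turns around the studs until every one has clicked through and the cover lies fully home on all three. Bear down gently, never with more than about 25 newtons, do not tip the cover up steeply, and leave the other things on the bench where they are.

Things in the scene. Friction and masses are not known exactly. Their poses are not given: they have to be found in the camera images.
- control_box: Speed-control box of a throwing wheel, screwed to the bench: grey open-topped steel tray 130 (x) by 190 (y) mm, walls 22 mm high, screw feet reaching +-117 mm in y. Origin: centre of its underside on the bench, z up. In it a dark chassis plate carries three snap studs in a triangle: two at x = -45 mm, 144 mm apart in y, one at x = +45 mm, y = 0.
- cover: The box's cover: aluminium plate 130 (x) by 190 (y) by 5 mm, about 280 g, flat on the bench, with a fixed black knob at its centre (34 mm across, 26 mm above the plate's top) to lift it by. Origin: centre of its underside, z up. Three 14.5 mm square holes in the studs' triangle: it fits one way only, its axes then match the box's. Press on its bare top beside the holes.
- stud0 (a point): Stud 0's axis at its shoulder, at (-45, 72) mm from the box's origin. All studs alike: pillar 20 mm across up to a flat shoulder (height: see stud2), then a white 12 mm pin to 12 mm above the shoulder, tapering to a 5 mm tip at 21 mm. Two sprung wedge catches (pin's +y and -y sides) stick out to 9 mm from the axis at their flat underside, 5.5 mm above the shoulder, and slope in to 6 mm at 10.5 mm.
- stud1 (a point): Stud 1's axis at its shoulder, at (-45, -72) mm from the box's origin. How they snap: laid on, the cover rests on the catches, underside 9 mm above the shoulders. Pressing near a stud squeezes its catches in (up to 10 to 16 N a stud, three at once over 32 N) until the cover stops on the shoulder and the catches spring out over its top; if a tilted corner holds back, go round twice.
- stud2 (a point): Stud 2's axis at its shoulder, at (45, 0) mm from the box's origin. Shoulders start 29 to 52 mm above the bench, all three level. The chassis sits loosely: a push of some 9 N shoves it straight down by 3 to 14 mm (not known beforehand) to a hard stop, shoulders then 26 to 38 mm high, where it stays. So the height at which the cover comes home must be felt.
- hole0 (a point): Hole 0 of the cover: its centre on the cover's underside, at (-45, 72, 0) mm from the cover's origin. Belongs on stud0.
- hole1 (a point): Hole 1 of the cover: its centre on the cover's underside, at (-45, -72, 0) mm from the cover's origin. Belongs on stud1.
- hole2 (a point): Hole 2 of the cover: its centre on the cover's underside, at (45, 0, 0) mm from the cover's origin. Belongs on stud2.
- screwdriver: A screwdriver lying on the bench between box and cover. Bystander.
- rib: A wooden throwing rib, 75 by 28 by 8 mm, lying on the bench between box and cover. Bystander.
- loop_tool: A trimming loop tool, about 190 mm long, lying on the bench beyond the box and cover. Bystander.
- bowl: A terracotta bowl, 110 mm across and 55 mm high, on the far side of the bench. Bystander.
- jar: A white jar with a lid, 64 mm across and 85 mm high, on the left of the bench. Bystander.
- cup: A grey clay cup, 76 mm across and 80 mm high, on the right of the bench. Bystander.
- catch0a (a joint): Sprung catch on the +y side of stud 0: 0 when out, 2 mm when squeezed in by the cover's hole.
- catch0b (a joint): Sprung catch on the -y side of stud 0: 0 when out, 2 mm when squeezed in by the cover's hole.
- catch1a (a joint): Sprung catch on the +y side of stud 1: 0 when out, 2 mm when squeezed in by the cover's hole.
- catch1b (a joint): Sprung catch on the -y side of stud 1: 0 when out, 2 mm when squeezed in by the cover's hole.
- catch2a (a joint): Sprung catch on the +y side of stud 2: 0 when out, 2 mm when squeezed in by the cover's hole.
- catch2b (a joint): Sprung catch on the -y side of stud 2: 0 when out, 2 mm when squeezed in by the cover's hole.
There are look-alikes about, which are no part of the job. There is more than one size of the control_box; the one meant has the size given above.

How it is judged:
By the outcome, as a careful person would: the job done as asked, in the order asked, and still so for the second after the job is handed in, with the robot touching nothing.
It also fails if it takes over 67 s, if anything falls off the work surface, if the arm or the gripper's body presses on something with over 40 N, if the wrist force passes 120 N, or if a joint passes its speed limit or range.

## Robot

A 6-joint arm with a two-finger parallel gripper is mounted at the origin on the work surface. World frame = base frame: x ahead of the robot, y to its left, z up, the work surface at z = 0. Lengths are in mm, angles in rad, forces in N, time in s.
With the tool pointing down it reaches from about 350 to 775 mm from the base axis. Payload 7.3 kg.
Tool frame: the origin (TCP) lies at the very end of the fingers, on their centre line; the grasp point (between the pads) lies 19 mm behind it; z points along the fingers, y is the line along which they close (so a half turn about z gives the same grasp; the last joint's range is limited). The gripper opens to 92 mm and grips with 3 to 60 N. Pads are 19 mm wide; open, the fingers measure 130 mm over their backs; the gripper's body (75 mm by 190 mm) begins 47 mm behind the grasp point.
Start: joints at [-1.421, 0.342, 1.524, -0, 1.275, -0.146], TCP at [153.063, -502.212, 226.741] pointing down, gripper open.
Joint ranges: [-2.53, 2.53], [-0.77, 2.02], [0.04, 2.7], [-1, 4.14], [0.28, 2.66], [-3.11, 3.11]. Speed limits (rad/s): [2.57, 2.57, 3.14, 3.14, 3.14, 3.14].

## Interface

Orientations are given as [roll, pitch, yaw] about the fixed x, y, z axes, in that order (R = Rz(yaw) Ry(pitch) Rx(roll)).
In Python, from plant import bot gives the robot as it stands.
- The arm moves only by the tool send_rows, never from a script. Its argument "rows" is a list of rows, each an object of numbers: "x", "y", "z": the shift along the tool's x, y, z in units of 0.2 m (1.0 is 0.2 m); "ax", "ay", "az": the turn, a rotation vector about the tool's x, y, z in units of 60 degrees (1.0 is 60 degrees); "jaw": the opening, from -1 (shut) to 1 (fully open), so that 0 is half open. In form: [{"x": .., "y": .., "z": .., "ax": .., "ay": .., "az": .., "jaw": ..}, ...]. A call has exactly 10 rows; each row is the pose to reach, as a shift and turn from the pose commanded when the call began, along the tool's axes at that moment; what a row does not reach only later rows make up. A row lasts 1/8 s, in which the tool goes at most 62.5 mm and 10.7 degrees, less where a joint would pass 70% of its speed; a pose out of reach is approached as far as the arm can. A call with a number of a shift or a turn outside -1 to 1 is refused whole. A call with a gripper value outside its range is refused whole. The fingers move at their own pace and stop on an object; the grip force is fixed at half the most. Time passes only in rows, so rows that repeat a pose let the fingers close, or fill a call up. It gives the time, the measured TCP pose, the force, the opening and the grip force at its end, in the units of the state.
- bot.get_obs(): the state, without advancing time (a new reading comes with each control period).
- bot.capture(name): name is "scene" or "top" or "wrist"; returns (picture, depth): 420x560x3 uint8, red, green, blue; 420x560 float32, mm along the optical axis (not along the pixel's ray), 0 where there is no reading.
- bot.camera_model(name): a dict with "vertical_fov" (degrees; the focal length in pixels is half the picture's height over the tangent of half this angle, whatever the lens; pixels are square), "cx", "cy" (the principal point, pixels), "k1" (the pictures are not rectified: a ray, as slopes to the right and down, at radius r is drawn at 1 + k1 r^2 times it, then the intrinsics apply), "R" (3x3) and "t" (3): a world point X has camera coordinates R X + t; the wrist camera has in their place "T_tool_cam" (4x4, takes a point from camera to tool coordinates, whose origin is the TCP and whose axes are the flange's). Camera axes: x right, y down, z forward; pixel columns grow to the right and rows downward; lengths in mm; the calibration is good to about 2 mm. A picture is of the moment at which its call begins: read the wrist's pose just before it. camera_model takes no time and is no camera call.
- bot.close_job(): hands the job in; it is judged then, once.
The state is a dict: "time": time; "joint_positions": joint angles; "dq": joint speeds; "tau": joint torques, N m; "tool_pos": TCP position; "tcp_rot": TCP orientation; "contact_force": force on the tool from outside, world axes, zero at the start; "moment": the same for the moment, N m; "grip_width": finger opening in mm; "finger_force": force on a finger pad.
Only numpy, scipy, OpenCV 4.12 (cv2) and the standard library are available. Lean on these libraries where they do the work, as an engineer would, in place of code of your own. Each camera call takes 0.05 s, during which the arm holds its last target. There are 200 camera calls.

## Working session

There is one attempt and no reset: what is moved stays moved. The work goes in short steps, Python scripts to look and compute and a tool call to move; the robot and the scene stay as the last step left them, time stands still between calls to the robot, and variables do not carry over. Pictures are saved under pics/ and viewed, at most 10 in all, crops included, and the job is handed in when it is done.

Besides the shell and the picture viewer there is one more tool, called in YAML: its name, and indented under it one key for each argument. send_rows: Moves the arm, as the interface text tells. Its arguments: {"type":"object","properties":{"rows":{"type":"array","items":{"type":"object","properties":{"x":{"type":"number","minimum":-1,"maximum":1},"y":{"type":"number","minimum":-1,"maximum":1},"z":{"type":"number","minimum":-1,"maximum":1},"ax":{"type":"number","minimum":-1,"maximum":1},"ay":{"type":"number","minimum":-1,"maximum":1},"az":{"type":"number","minimum":-1,"maximum":1},"jaw":{"type":"number"}}}}},"required":["rows"]}

```bash
mkdir -p pics; ls; cat > h.py <<'E'
import numpy as np, cv2
from plant import bot
def cam(name):
    o=bot.get_obs(); p,d=bot.capture(name); m=bot.camera_model(name); return o,p,d,m
def ray(m,u,v):
    f=210/np.tan(np.radians(m["vertical_fov"])/2)
    xd=np.array([(u-m["cx"])/f,(v-m["cy"])/f]); x=xd.copy()
    for _ in range(20): x=xd/(1+m["k1"]*(x@x))
    return np.array([x[0],x[1],1.])
def rot(e):
    from scipy.spatial.transform import Rotation as Ro
    return Ro.from_euler("xyz",e).as_matrix()
def c2w(m,o):
    if "R" in m:
        R=np.array(m["R"]).T; return R,-R@np.array(m["t"])
    T=np.array(m["T_tool_cam"]); Rt=rot(o["tcp_rot"]); return Rt@T[:3,:3],Rt@T[:3,3]+np.array(o["tool_pos"])
def px2w(m,o,u,v,d=None,z=None):
    R,t=c2w(m,o); r=ray(m,u,v)
    if d is not None: return R@(r*d)+t
    w=R@r; return t+w*(z-t[2])/w[2]
def cloud(m,o,d):
    f=210/np.tan(np.radians(m["vertical_fov"])/2)
    v,u=np.mgrid[0:420,0:560]; xd=(u-m["cx"])/f; yd=(v-m["cy"])/f; x=xd.copy();y=yd.copy()
    for _ in range(15):
        s=1+m["k1"]*(x*x+y*y); x=xd/s; y=yd/s
    R,t=c2w(m,o); return np.stack([x*d,y*d,d],-1)@R.T+t
def w2px(m,o,X):
    R,t=c2w(m,o); c=R.T@(np.array(X)-t); x=c[:2]/c[2]; f=210/np.tan(np.radians(m["vertical_fov"])/2)
    return x*(1+m["k1"]*(x@x))*f+[m["cx"],m["cy"]]
E
python3 - <<'E'
from h import *
o,p,d,m=cam("top"); np.savez("top.npz",p=p,d=d)
cv2.imwrite("pics/top.png",cv2.resize(p[:,:,::-1],(784,588)))
o2,p2,d2,m2=cam("scene"); np.savez("scene.npz",p=p2,d=d2)
cv2.imwrite("pics/scene.png",cv2.resize(p2[:,:,::-1],(784,588)))
print(o); print(m)
E
```

```text
pics
{'time': 0.0, 'joint_positions': array([-1.42102727e+00,  3.42729289e-01,  1.52503769e+00,  4.39152257e-07,
        1.27539449e+00, -1.46002846e-01]), 'dq': array([ 0.00216076,  0.00046996, -0.00046774,  0.00030128,  0.00052465,
       -0.00124263]), 'tau': array([-8.84700385e-04, -4.31245172e+01, -2.44217545e+01,  7.17379153e-02,
        5.61948004e-02, -1.23763780e-04]), 'tool_pos': array([ 152.98338739, -501.78139063,  226.03434285]), 'tcp_rot': array([-3.14004059e+00, -2.28653584e-04,  2.95771599e-01]), 'contact_force': array([ 0.72937349, -0.20531223, -0.46618795]), 'moment': array([ 0.02541895, -0.00155256,  0.07651106]), 'finger_force': 0.0, 'grip_width': 91.8789374922975}
{'vertical_fov': 53.65185328118536, 'cx': 278.33980326944686, 'cy': 211.66055658473618, 'k1': -0.00652078189978616, 'R': array([[ 0.01330787, -0.99986367, -0.0097745 ],
       [-0.98960209, -0.01176993, -0.14334984],
       [ 0.14321525,  0.01158055, -0.98962381]]), 't': array([  -5.39254915,  550.82123352, 1086.20619438])}
```

View pics/top.png

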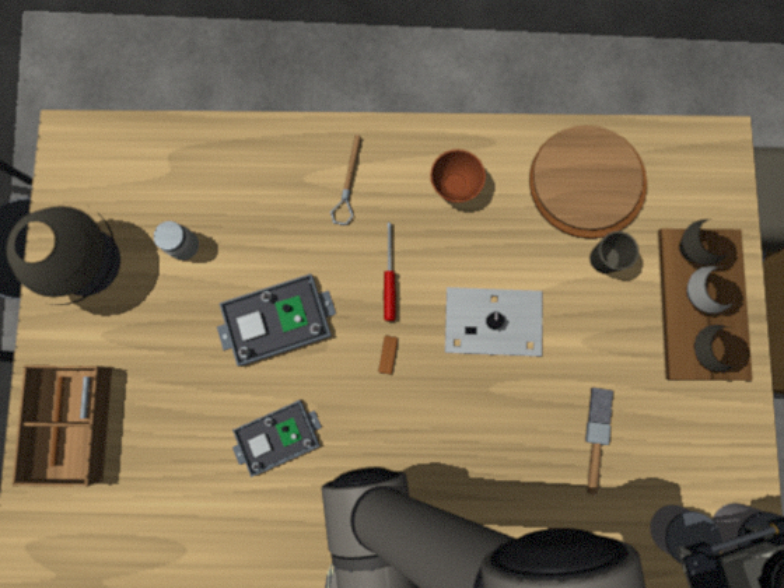

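View pics/scene.png

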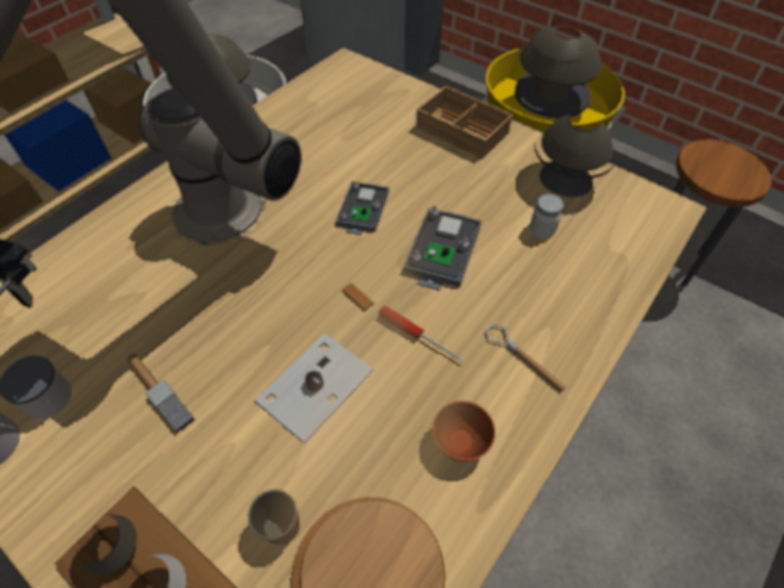

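The top view shows two open boxes: a large one at about (276,320) and a small one at (277,437) in the enlarged picture. The large one's stud spacing (~78 px, against 73 px for the cover's 144 mm) fits the given size. The cover is at (494,321), with its single hole up (+x) at (494,299) and the black square at (470,330) being only a label. I'll measure both and confirm in a crop.

```bash
python3 - <<'E'
from h import *
z=np.load("top.npz"); p,d=z["p"],z["d"]; m=bot.camera_model("top"); C=cloud(m,None,d)
s=560/784
def blob(lo,hi,zl,zh):
    k=np.zeros((420,560),bool); k[int(lo[1]*s):int(hi[1]*s),int(lo[0]*s):int(hi[0]*s)]=1
    k&=(C[...,2]>zl)&(C[...,2]<zh); return C[k]
for n,lo,hi,zl,zh in [("big",(215,270),(340,370),12,80),("small",(225,395),(330,480),12,80),("cover",(435,280),(555,365),2.5,12)]:
    q=blob(lo,hi,zl,zh); r=cv2.minAreaRect(q[:,:2].astype(np.float32)); print(n,r,np.percentile(q[:,2],[2,10,50,90,98]))
for n,(u,v),h in [("s2",(267,297),50),("s0",(244,352),50),("s1",(318,328),50),("h2",(494,299),5),("h0",(457,342),5),("h1",(530,345),5),("knob",(496,320),31)]:
    print(n,px2w(m,None,u*s,v*s,z=h).round(1), C[int(v*s)-2:int(v*s)+3,int(u*s)-2:int(u*s)+3,2].max().round(1))
c=p[185:270,145:400,::-1]; cv2.imwrite("pics/crop.png",cv2.resize(c,None,fx=3.1,fy=3.1,interpolation=cv2.INTER_CUBIC))
E
```

```text
big ((506.7910461425781, 228.406982421875), (130.78057861328125, 191.3994903564453), 18.725107192993164) [16.16692274 18.89990974 22.32689403 34.16391851 44.13318062]
small ((278.8107604980469, 217.58030700683594), (96.3436508178711, 141.75161743164062), 24.605396270751953) [12.17525647 12.91660648 17.28658778 20.94220965 31.26600016]
cover ((509.34552001953125, -205.6857147216797), (164.79261779785156, 239.05477905273438), 0.6856769919395447) [2.63209729 3.1598921  5.39488258 8.2141821  9.97433192]
s2 [545.2 237.3  50. ] 56.0
s0 [439.3 276.5  50. ] 58.6
s1 [486.7 137.2  50. ] 56.2
h2 [ 552.9 -206.     5. ] 8.2
h0 [ 466.4 -132.     5. ] 4.4
h1 [ 462.3 -275.6    5. ] 4.7
knob [ 508.2 -204.9   31. ] 1153.8
```

View pics/crop.png

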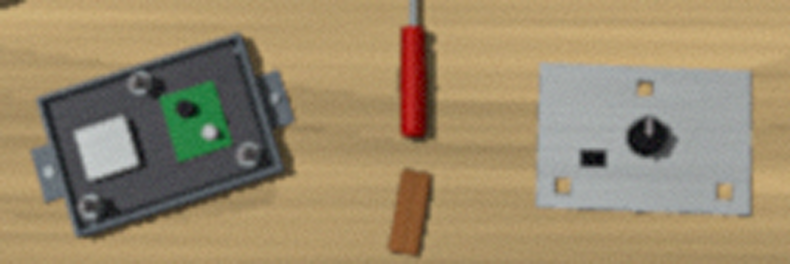

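The crop confirms it: the left box measures 131 x 191 mm and has studs at crop pixels (140,82), (248,153) and (93,205). The cover is on the right, with its holes at (645,88), (562,185) and (725,190). The small box (96 x 142 mm) is the look-alike. I'll move above the cover.

send_rows:
  rows:
    - {"x": 0.15,"y": -0.07,"az": 0.05,"jaw": 1}
    - {"x": 0.4,"y": -0.18,"az": 0.12,"jaw": 1}
    - {"x": 0.65,"y": -0.29,"az": 0.2,"jaw": 1}
    - {"x": 0.88,"y": -0.4,"az": 0.28,"jaw": 1}
    - {"x": 1,"y": -0.45,"az": 0.31,"jaw": 1}
    - {"x": 1,"y": -0.45,"az": 0.31,"jaw": 1}
    - {"x": 1,"y": -0.45,"az": 0.31,"jaw": 1}
    - {"x": 1,"y": -0.45,"az": 0.31,"jaw": 1}
    - {"x": 1,"y": -0.45,"az": 0.31,"jaw": 1}
    - {"x": 1,"y": -0.45,"az": 0.31,"jaw": 1}

```text
schema error: expected keys x, y, z, ax, ay, az, jaw
```

send_rows:
  rows:
    - {"x": 0.14,"y": -0.12,"z": 0.02,"jaw": 1}
    - {"x": 0.37,"y": -0.31,"z": 0.05,"jaw": 1}
    - {"x": 0.6,"y": -0.51,"z": 0.09,"jaw": 1}
    - {"x": 0.82,"y": -0.7,"z": 0.12,"jaw": 1}
    - {"x": 0.93,"y": -0.79,"z": 0.13,"jaw": 1}
    - {"x": 0.93,"y": -0.79,"z": 0.13,"jaw": 1}
    - {"x": 0.93,"y": -0.79,"z": 0.13,"jaw": 1}
    - {"x": 0.93,"y": -0.79,"z": 0.13,"jaw": 1}
    - {"x": 0.93,"y": -0.79,"z": 0.13,"jaw": 1}
    - {"x": 0.93,"y": -0.79,"z": 0.13,"jaw": 1}

```text
schema error: expected keys x, y, z, ax, ay, az, jaw
```

```bash
python3 - <<'E'
from h import *
o,p,d,m=cam("wrist"); np.savez("w1.npz",p=p,d=d,pos=o["tool_pos"],rot=o["tcp_rot"])
cv2.imwrite("pics/w1.png",p[:,:,::-1])
print(o["time"],o["tool_pos"],o["tcp_rot"],o["joint_positions"].round(2),o["contact_force"]); print(m)
E
```

```text
0.1 [ 153.01721861 -501.83311066  226.14333174] [-3.14027406e+00 -2.03370354e-04  2.95777260e-01] [-1.42  0.34  1.52  0.    1.28 -0.15] [-0.49715485 -0.04631104  0.93413521]
{'vertical_fov': 65.65258848305598, 'cx': 283.8123030787886, 'cy': 211.64219573732652, 'k1': -0.033802306418134274, 'T_tool_cam': array([[-5.91762070e-04, -9.56782614e-01, -2.90803505e-01,
         7.78173768e+01],
       [ 9.99999821e-01, -5.39922735e-04, -2.58501969e-04,
        -5.16683074e-01],
       [ 9.03187657e-05, -2.90803606e-01,  9.56782763e-01,
        -1.58722196e+02],
       [ 0.00000000e+00,  0.00000000e+00,  0.00000000e+00,
         1.00000000e+00]])}
```

View pics/w1.png

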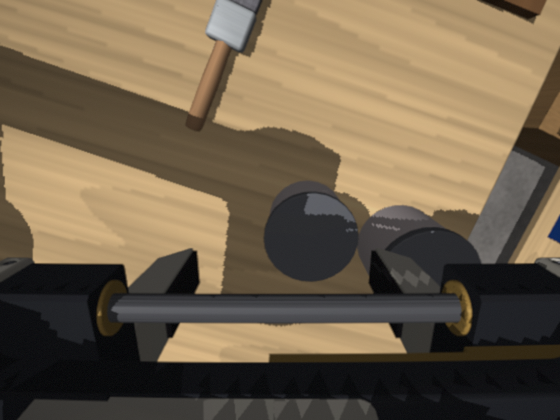

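The moves were refused because every key is needed. This view is still of the start area (stamp cans, trowel) and shows nothing useful. I'll repeat the moves with full rows.

send_rows:
  rows:
    - {"x": 0.15,"y": -0.07,"z": 0,"ax": 0,"ay": 0,"az": 0.05,"jaw": 1}
    - {"x": 0.4,"y": -0.18,"z": 0,"ax": 0,"ay": 0,"az": 0.12,"jaw": 1}
    - {"x": 0.65,"y": -0.29,"z": 0,"ax": 0,"ay": 0,"az": 0.2,"jaw": 1}
    - {"x": 0.88,"y": -0.4,"z": 0,"ax": 0,"ay": 0,"az": 0.28,"jaw": 1}
    - {"x": 1,"y": -0.45,"z": 0,"ax": 0,"ay": 0,"az": 0.31,"jaw": 1}
    - {"x": 1,"y": -0.45,"z": 0,"ax": 0,"ay": 0,"az": 0.31,"jaw": 1}
    - {"x": 1,"y": -0.45,"z": 0,"ax": 0,"ay": 0,"az": 0.31,"jaw": 1}
    - {"x": 1,"y": -0.45,"z": 0,"ax": 0,"ay": 0,"az": 0.31,"jaw": 1}
    - {"x": 1,"y": -0.45,"z": 0,"ax": 0,"ay": 0,"az": 0.31,"jaw": 1}
    - {"x": 1,"y": -0.45,"z": 0,"ax": 0,"ay": 0,"az": 0.31,"jaw": 1}

```text
time: 1.4
tool_pos: [317.8, -358.2, 226.7]
tcp_rot: [3.142, 0.0, -0.03]
contact_force: [1.0, 0.1, 0.8]
grip_width: 91.8
finger_force: 0.0
```

send_rows:
  rows:
    - {"x": 0.14,"y": -0.12,"z": 0.02,"ax": 0,"ay": 0,"az": 0,"jaw": 1}
    - {"x": 0.37,"y": -0.31,"z": 0.05,"ax": 0,"ay": 0,"az": 0,"jaw": 1}
    - {"x": 0.6,"y": -0.51,"z": 0.09,"ax": 0,"ay": 0,"az": 0,"jaw": 1}
    - {"x": 0.82,"y": -0.7,"z": 0.12,"ax": 0,"ay": 0,"az": 0,"jaw": 1}
    - {"x": 0.93,"y": -0.79,"z": 0.13,"ax": 0,"ay": 0,"az": 0,"jaw": 1}
    - {"x": 0.93,"y": -0.79,"z": 0.13,"ax": 0,"ay": 0,"az": 0,"jaw": 1}
    - {"x": 0.93,"y": -0.79,"z": 0.13,"ax": 0,"ay": 0,"az": 0,"jaw": 1}
    - {"x": 0.93,"y": -0.79,"z": 0.13,"ax": 0,"ay": 0,"az": 0,"jaw": 1}
    - {"x": 0.93,"y": -0.79,"z": 0.13,"ax": 0,"ay": 0,"az": 0,"jaw": 1}
    - {"x": 0.93,"y": -0.79,"z": 0.13,"ax": 0,"ay": 0,"az": 0,"jaw": 1}

```text
time: 2.65
tool_pos: [508.3, -205.7, 200.9]
tcp_rot: [3.141, -0.0, -0.03]
contact_force: [0.4, -0.1, 0.1]
grip_width: 91.6
finger_force: 0.0
```

```bash
python3 - <<'E'
from h import *
o,p,d,m=cam("wrist"); np.savez("w2.npz",p=p,d=d,pos=o["tool_pos"],rot=o["tcp_rot"])
cv2.imwrite("pics/w2.png",p[:,:,::-1])
print(o["time"],o["tool_pos"],o["tcp_rot"],o["joint_positions"].round(2),o["contact_force"])
E
```

```text
2.65 [ 508.32491451 -205.72218243  200.89022795] [ 3.14137798e+00 -2.46814475e-04 -2.97447344e-02] [-0.52  0.41  1.5  -0.    1.23  1.08] [ 0.43057699 -0.1302763   0.0502068 ]
```

View pics/w2.png

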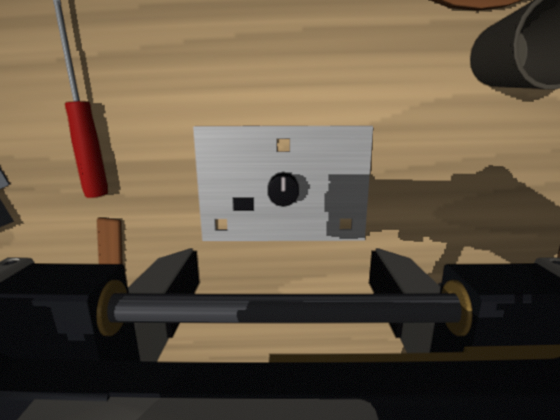

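The wrist view shows the cover nearly centred: plate corners near (195,126), (372,126), (368,241) and (203,241), knob at (284,188), holes at (284,145), (222,225) and (345,224).

```bash
python3 - <<'E'
from h import *
z=np.load("w2.npz"); o=dict(tool_pos=z["pos"],tcp_rot=z["rot"]); p=z["p"]; m=bot.camera_model("wrist")
C=cloud(m,o,z["d"]); v,u=np.mgrid[0:420,0:560]
k=(C[...,2]>2.5)&(C[...,2]<12)&(v>110)&(v<250)&(u>180)&(u<390)
q=C[k]; print(cv2.minAreaRect(q[:,:2].astype(np.float32)),np.median(q[:,2]))
P=[px2w(m,o,a,b,z=5) for a,b in [(195,126),(372,126),(368,241),(203,241)]]
P=np.array(P); print(P.round(1),P.mean(0))
H=np.array([px2w(m,o,a,b,z=5) for a,b in [(283.5,145),(222,225),(345.5,224)]]); print(H.round(1))
k2=(C[...,2]>25)&(C[...,2]<40)&(v>150)&(v<230)&(u>240)&(u<330); print("knob",C[k2].mean(0), C[k2].min(0),C[k2].max(0))
from scipy.optimize import least_squares
M=np.array([[45,0],[-45,72],[-45,-72]])
def f(a):
    c,s=np.cos(a[2]),np.sin(a[2]); return (M@np.array([[c,s],[-s,c]])+a[:2]-H[:,:2]).ravel()
r=least_squares(f,[508,-205,0]); print(r.x,r.fun.round(1))
E
```

```text
((509.75604248046875, -210.10302734375), (237.33969116210938, 157.08718872070312), 88.06855010986328) 5.668041326686307
[[ 575.9 -113.4    5. ]
 [ 570.2 -300.8    5. ]
 [ 439.3 -302.3    5. ]
 [ 445.2 -108.7    5. ]] [ 507.66002809 -206.31194251    5.        ]
[[ 553.  -206.5    5. ]
 [ 464.4 -132.8    5. ]
 [ 461.3 -275.3    5. ]]
knob [ 509.55219752 -204.16332724   31.47849742] [ 492.2200452  -220.2984007    25.03660594] [ 525.49554387 -187.87505498   33.79582491]
[ 5.07881555e+02 -2.05208860e+02 -2.38650597e-02] [-0.2  0.2  0.2  0.6 -0.1 -0.9]
```

send_rows:
  rows:
    - {"x": 0,"y": 0,"z": 0.12,"ax": 0,"ay": 0,"az": 0,"jaw": 1}
    - {"x": 0,"y": 0,"z": 0.34,"ax": 0,"ay": 0,"az": 0,"jaw": 1}
    - {"x": 0,"y": 0,"z": 0.56,"ax": 0,"ay": 0,"az": 0,"jaw": 1}
    - {"x": 0,"y": 0,"z": 0.76,"ax": 0,"ay": 0,"az": 0,"jaw": 1}
    - {"x": 0,"y": 0,"z": 0.9,"ax": 0,"ay": 0,"az": 0,"jaw": 1}
    - {"x": 0,"y": 0,"z": 0.95,"ax": 0,"ay": 0,"az": 0,"jaw": 1}
    - {"x": 0,"y": 0,"z": 0.95,"ax": 0,"ay": 0,"az": 0,"jaw": 1}
    - {"x": 0,"y": 0,"z": 0.95,"ax": 0,"ay": 0,"az": 0,"jaw": -0.5}
    - {"x": 0,"y": 0,"z": 0.95,"ax": 0,"ay": 0,"az": 0,"jaw": -1}
    - {"x": 0,"y": 0,"z": 0.95,"ax": 0,"ay": 0,"az": 0,"jaw": -1}

```text
time: 3.95
tool_pos: [509.0, -205.5, 11.4]
tcp_rot: [3.141, -0.001, -0.029]
contact_force: [0.2, 0.3, 0.3]
grip_width: 65.9
finger_force: 0.0
```

```bash
python3 - <<'E'
from h import *
print(bot.get_obs())
E
```

```text
{'time': 3.95, 'joint_positions': array([-5.23292239e-01,  6.43661903e-01,  1.69988941e+00, -1.02794565e-04,
        7.96719301e-01,  1.07637631e+00]), 'dq': array([-0.00038622,  0.00393615,  0.00343676,  0.00088599,  0.00085623,
        0.00266454]), 'tau': array([-5.50575263e-03, -5.02713132e+01, -1.68705761e+01,  5.04971878e-02,
       -5.97542105e-02,  2.14422903e-04]), 'tool_pos': array([ 508.96499519, -205.46656923,   11.43417922]), 'tcp_rot': array([ 3.14090053e+00, -1.12879229e-03, -2.88000180e-02]), 'contact_force': array([0.15723252, 0.2797002 , 0.25986131]), 'moment': array([ 0.08031182, -0.00542805,  0.03450187]), 'finger_force': 0.0, 'grip_width': 65.91453215486405}
```

Close on the knob.

send_rows:
  rows:
    - {"x": 0,"y": 0,"z": 0,"ax": 0,"ay": 0,"az": 0,"jaw": -1}
    - {"x": 0,"y": 0,"z": 0,"ax": 0,"ay": 0,"az": 0,"jaw": -1}
    - {"x": 0,"y": 0,"z": 0,"ax": 0,"ay": 0,"az": 0,"jaw": -1}
    - {"x": 0,"y": 0,"z": 0,"ax": 0,"ay": 0,"az": 0,"jaw": -1}
    - {"x": 0,"y": 0,"z": 0,"ax": 0,"ay": 0,"az": 0,"jaw": -1}
    - {"x": 0,"y": 0,"z": 0,"ax": 0,"ay": 0,"az": 0,"jaw": -1}
    - {"x": 0,"y": 0,"z": 0,"ax": 0,"ay": 0,"az": 0,"jaw": -1}
    - {"x": 0,"y": 0,"z": 0,"ax": 0,"ay": 0,"az": 0,"jaw": -1}
    - {"x": 0,"y": 0,"z": 0,"ax": 0,"ay": 0,"az": 0,"jaw": -1}
    - {"x": 0,"y": 0,"z": 0,"ax": 0,"ay": 0,"az": 0,"jaw": -1}

```text
time: 5.2
tool_pos: [508.6, -205.2, 10.7]
tcp_rot: [3.142, 0.0, -0.029]
contact_force: [-0.2, 0.7, 1.4]
grip_width: 33.0
finger_force: 30.0
```

send_rows:
  rows:
    - {"x": 0,"y": 0,"z": -0.03,"ax": 0,"ay": 0,"az": 0,"jaw": -1}
    - {"x": 0,"y": 0,"z": -0.08,"ax": 0,"ay": 0,"az": 0,"jaw": -1}
    - {"x": 0,"y": 0,"z": -0.16,"ax": 0,"ay": 0,"az": 0,"jaw": -1}
    - {"x": 0,"y": 0,"z": -0.26,"ax": 0,"ay": 0,"az": 0,"jaw": -1}
    - {"x": 0,"y": 0,"z": -0.38,"ax": 0,"ay": 0,"az": 0,"jaw": -1}
    - {"x": 0,"y": 0,"z": -0.5,"ax": 0,"ay": 0,"az": 0,"jaw": -1}
    - {"x": 0,"y": 0,"z": -0.6,"ax": 0,"ay": 0,"az": 0,"jaw": -1}
    - {"x": 0,"y": 0,"z": -0.65,"ax": 0,"ay": 0,"az": 0,"jaw": -1}
    - {"x": 0,"y": 0,"z": -0.65,"ax": 0,"ay": 0,"az": 0,"jaw": -1}
    - {"x": 0,"y": 0,"z": -0.65,"ax": 0,"ay": 0,"az": 0,"jaw": -1}

```text
time: 6.45
tool_pos: [508.1, -205.0, 140.0]
tcp_rot: [-3.141, 0.001, -0.029]
contact_force: [0.1, -1.2, -3.2]
grip_width: 33.3
finger_force: 30.0
```

```bash
python3 - <<'E'
from h import *
o,p,d,m=cam("wrist"); np.savez("w3.npz",p=p,d=d,pos=o["tool_pos"],rot=o["tcp_rot"])
cv2.imwrite("pics/w3.png",p[:,:,::-1])
print(o)
E
```

```text
{'time': 6.45, 'joint_positions': array([-5.23314337e-01,  4.67079473e-01,  1.58440678e+00, -4.91265639e-05,
        1.09149349e+00,  1.07635328e+00]), 'dq': array([-3.72787827e-04,  8.83074941e-03,  1.63584878e-03,  7.89001316e-04,
       -1.93936524e-03, -7.53535694e-05]), 'tau': array([ 1.41869971e-02, -4.92225552e+01, -2.32583427e+01,  6.49074255e-02,
       -6.49136142e-02,  2.71353283e-04]), 'tool_pos': array([ 508.1324056 , -204.9890708 ,  140.04470758]), 'tcp_rot': array([-3.14097276e+00,  1.24163774e-03, -2.88482197e-02]), 'contact_force': array([ 0.10378784, -1.17275348, -3.19170055]), 'moment': array([ 0.0177066 ,  0.03416481, -0.00574232]), 'finger_force': 29.999663829803467, 'grip_width': 33.265486407515716}
```

View pics/w3.png

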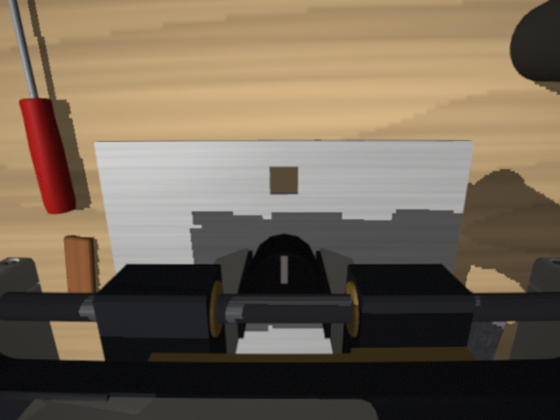

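The cover hangs level from the knob: front edge at row 142 from column 97 to 472, hole 2 at (284,180). I'll carry it high to a viewpoint behind the box.

send_rows:
  rows:
    - {"x": -0.02,"y": -0.05,"z": -0.06,"ax": 0,"ay": 0,"az": 0,"jaw": -1}
    - {"x": -0.05,"y": -0.15,"z": -0.15,"ax": 0,"ay": 0,"az": 0,"jaw": -1}
    - {"x": -0.1,"y": -0.3,"z": -0.27,"ax": 0,"ay": 0,"az": 0,"jaw": -1}
    - {"x": -0.16,"y": -0.47,"z": -0.4,"ax": 0,"ay": 0,"az": 0,"jaw": -1}
    - {"x": -0.22,"y": -0.64,"z": -0.54,"ax": 0,"ay": 0,"az": 0,"jaw": -1}
    - {"x": -0.27,"y": -0.8,"z": -0.66,"ax": 0,"ay": 0,"az": 0,"jaw": -1}
    - {"x": -0.31,"y": -0.92,"z": -0.76,"ax": 0,"ay": 0,"az": 0,"jaw": -1}
    - {"x": -0.33,"y": -0.97,"z": -0.8,"ax": 0,"ay": 0,"az": 0,"jaw": -1}
    - {"x": -0.33,"y": -0.97,"z": -0.8,"ax": 0,"ay": 0,"az": 0,"jaw": -1}
    - {"x": -0.33,"y": -0.97,"z": -0.8,"ax": 0,"ay": 0,"az": 0,"jaw": -1}

```text
time: 7.75
tool_pos: [448.0, -10.0, 299.8]
tcp_rot: [3.141, 0.002, -0.029]
contact_force: [-0.4, -0.1, -2.2]
grip_width: 33.1
finger_force: 30.0
```

send_rows:
  rows:
    - {"x": -0.02,"y": -0.05,"z": 0,"ax": 0,"ay": 0,"az": -0.03,"jaw": -1}
    - {"x": -0.05,"y": -0.15,"z": 0,"ax": 0,"ay": 0,"az": -0.08,"jaw": -1}
    - {"x": -0.1,"y": -0.3,"z": 0,"ax": 0,"ay": 0,"az": -0.14,"jaw": -1}
    - {"x": -0.16,"y": -0.47,"z": 0,"ax": 0,"ay": 0,"az": -0.2,"jaw": -1}
    - {"x": -0.22,"y": -0.64,"z": 0,"ax": 0,"ay": 0,"az": -0.26,"jaw": -1}
    - {"x": -0.27,"y": -0.8,"z": 0,"ax": 0,"ay": 0,"az": -0.3,"jaw": -1}
    - {"x": -0.31,"y": -0.92,"z": 0,"ax": 0,"ay": 0,"az": -0.33,"jaw": -1}
    - {"x": -0.33,"y": -0.97,"z": 0,"ax": 0,"ay": 0,"az": -0.34,"jaw": -1}
    - {"x": -0.33,"y": -0.97,"z": 0,"ax": 0,"ay": 0,"az": -0.34,"jaw": -1}
    - {"x": -0.33,"y": -0.97,"z": 0,"ax": 0,"ay": 0,"az": -0.34,"jaw": -1}

```text
time: 9.0
tool_pos: [388.1, 185.7, 300.5]
tcp_rot: [3.141, 0.0, 0.326]
contact_force: [0.2, -1.1, -2.0]
grip_width: 33.4
finger_force: 30.0
```

```bash
python3 - <<'E'
from h import *
o,p,d,m=cam("wrist"); np.savez("w4.npz",p=p,d=d,pos=o["tool_pos"],rot=o["tcp_rot"])
cv2.imwrite("pics/w4.png",cv2.resize(p[:240,90:470,::-1],None,fx=2,fy=2,interpolation=cv2.INTER_CUBIC))
print(o["time"],o["tool_pos"],o["tcp_rot"],o["contact_force"],o["moment"],o["grip_width"])
z=np.load("w3.npz"); o3=dict(tool_pos=z["pos"],tcp_rot=z["rot"]);zt=o3["tool_pos"][2]-5.7
R=rot(o3["tcp_rot"])
for uv in [(284,180),(97,142),(472,142)]:
    print(R.T@(px2w(m,o3,*uv,z=zt)-o3["tool_pos"]))
E
```

```text
9.0 [388.10927005 185.70027292 300.54187704] [3.14112464e+00 3.13826705e-04 3.26277229e-01] [ 0.2184361  -1.08795268 -2.03040259] [0.05520218 0.02246688 0.03641244] 33.35731554174535
[44.83305664 -0.48303385  5.64463846]
[ 64.44139225 -94.30456344   5.67845123]
[64.34689242 93.79877692  5.56196478]
```

View pics/w4.png

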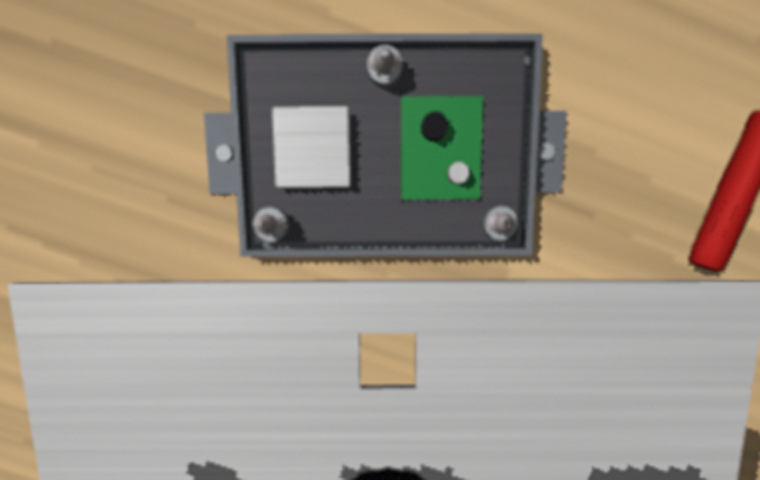

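The box lies straight ahead in the crop. Stud 2 is at (384,64), stud 0 at (270,224), stud 1 at (501,222), and the tray corners are at (229,36), (543,35), (540,258) and (242,256). I'll fit its pose.

```bash
python3 - <<'E'
from h import *
from scipy.optimize import least_squares
z=np.load("w4.npz"); o=dict(tool_pos=z["pos"],tcp_rot=z["rot"]); p=z["p"]; m=bot.camera_model("wrist"); C=cloud(m,o,z["d"])
px=np.array([(384,64),(270,224),(501,222)])/2+[90,0]
for (u,v) in px:
    w=C[int(v)-10:int(v)+11,int(u)-10:int(u)+11].reshape(-1,3); 
    hs=np.sort(w[:,2]); print("z",hs[::-1][[0,3,8,15,30,45,60,80,120]].round(1))
    for lo,hi in [(34,47),(44,70)]:
        q=w[(w[:,2]>lo)&(w[:,2]<hi)]; print(len(q),((q.min(0)+q.max(0))/2).round(1))
M=np.array([[45,0],[-45,72],[-45,-72]]); T=np.array([[65,95],[65,-95],[-65,-95],[-65,95]])
tp=np.array([(229,36),(543,35),(540,258),(242,256)])/2+[90,0]
def fit(px,M,h):
    H=np.array([px2w(m,o,*q,z=h)[:2] for q in px])
    f=lambda a:(M@np.array([[np.cos(a[2]),np.sin(a[2])],[-np.sin(a[2]),np.cos(a[2])]])+a[:2]-H).ravel()
    r=least_squares(f,[507,228,.32]); return r.x.round(3),r.fun.round(1)
print(fit(tp,T,22))
for h in (36,40,45,50): print(h,fit(px,M,h))
E
```

```text
z [58.9 58.5 57.1 55.8 53.7 52.4 50.5 48.9 44.1]
178 [547.7 243.   40.9]
123 [547.8 243.1  51.4]
z [459.2  57.7  57.4  55.5  52.5  51.7  48.7  45.6  38.7]
144 [439.4 280.8  40.8]
97 [439.4 280.2  51.3]
z [459.2  57.8  57.2  56.1  53.6  51.5  50.1  46.5  39.2]
131 [486.3 145.5  41.1]
101 [485.7 145.7  50.9]
(array([5.05241e+02, 2.25111e+02, 3.32000e-01]), array([-0.2, -0.8,  0.8, -1.6,  0.1,  3.9, -0.7, -1.5]))
36 (array([5.05495e+02, 2.27708e+02, 3.34000e-01]), array([ 0.1,  0. , -0. , -0.1, -0. ,  0. ]))
40 (array([5.05215e+02, 2.27599e+02, 3.34000e-01]), array([ 0.6,  0.2, -0.5,  0.5, -0.1, -0.7]))
45 (array([5.04865e+02, 2.27462e+02, 3.34000e-01]), array([ 1.3,  0.4, -1.1,  1.2, -0.1, -1.6]))
50 (array([5.04515e+02, 2.27326e+02, 3.34000e-01]), array([ 1.9,  0.7, -1.7,  1.9, -0.2, -2.5]))
```

send_rows:
  rows:
    - {"x": 0.06,"y": 0,"z": 0.06,"ax": 0,"ay": 0,"az": 0,"jaw": -1}
    - {"x": 0.17,"y": 0,"z": 0.19,"ax": 0,"ay": 0,"az": 0,"jaw": -1}
    - {"x": 0.3,"y": -0.01,"z": 0.38,"ax": 0,"ay": 0,"az": -0.01,"jaw": -1}
    - {"x": 0.43,"y": -0.01,"z": 0.58,"ax": 0,"ay": 0,"az": -0.01,"jaw": -1}
    - {"x": 0.54,"y": -0.01,"z": 0.77,"ax": 0,"ay": 0,"az": -0.01,"jaw": -1}
    - {"x": 0.61,"y": -0.01,"z": 0.91,"ax": 0,"ay": 0,"az": -0.01,"jaw": -1}
    - {"x": 0.625,"y": -0.01,"z": 0.98,"ax": 0,"ay": 0,"az": -0.01,"jaw": -1}
    - {"x": 0.625,"y": -0.01,"z": 0.98,"ax": 0,"ay": 0,"az": -0.007,"jaw": -1}
    - {"x": 0.625,"y": -0.01,"z": 0.98,"ax": 0,"ay": 0,"az": -0.007,"jaw": -1}
    - {"x": 0.625,"y": -0.01,"z": 0.98,"ax": 0,"ay": 0,"az": -0.007,"jaw": -1}

```text
time: 10.3
tool_pos: [506.0, 228.6, 106.1]
tcp_rot: [3.141, -0.002, 0.335]
contact_force: [-0.0, 0.6, -2.5]
grip_width: 33.3
finger_force: 30.0
```

send_rows:
  rows:
    - {"x": 0,"y": 0,"z": 0.02,"ax": 0,"ay": 0,"az": 0,"jaw": -1}
    - {"x": 0,"y": 0,"z": 0.05,"ax": 0,"ay": 0,"az": 0,"jaw": -1}
    - {"x": 0,"y": 0,"z": 0.08,"ax": 0,"ay": 0,"az": 0,"jaw": -1}
    - {"x": 0,"y": 0,"z": 0.11,"ax": 0,"ay": 0,"az": 0,"jaw": -1}
    - {"x": 0,"y": 0,"z": 0.13,"ax": 0,"ay": 0,"az": 0,"jaw": -1}
    - {"x": 0,"y": 0,"z": 0.14,"ax": 0,"ay": 0,"az": 0,"jaw": -1}
    - {"x": 0,"y": 0,"z": 0.14,"ax": 0,"ay": 0,"az": 0,"jaw": -1}
    - {"x": 0,"y": 0,"z": 0.14,"ax": 0,"ay": 0,"az": 0,"jaw": -1}
    - {"x": 0,"y": 0,"z": 0.14,"ax": 0,"ay": 0,"az": 0,"jaw": -1}
    - {"x": 0,"y": 0,"z": 0.14,"ax": 0,"ay": 0,"az": 0,"jaw": -1}

```text
time: 11.55
tool_pos: [505.7, 228.4, 76.8]
tcp_rot: [3.141, -0.0, 0.334]
contact_force: [-0.3, -0.2, -2.8]
grip_width: 33.0
finger_force: 30.0
```

```bash
python3 - <<'E'
from h import *
o,p,d,m=cam("wrist"); np.savez("w5.npz",p=p,d=d,pos=o["tool_pos"],rot=o["tcp_rot"])
_,pt,dt,mt=cam("top")
print(o["time"],o["tool_pos"],o["tcp_rot"],o["contact_force"],o["moment"])
a=cv2.resize(p[140:230,224:344,::-1],(480,360),interpolation=cv2.INTER_CUBIC)
tc=w2px(mt,None,[506,227.5,60]); print("top c",tc)
x0,y0=int(tc[0])-55,int(tc[1])-45
b=cv2.resize(pt[y0:y0+90,x0:x0+75,::-1],(300,360),interpolation=cv2.INTER_CUBIC)
cv2.imwrite("pics/w5.png",np.hstack([a,b])); print(x0,y0)
# predicted tip / hole pixel, stud model
c,s=np.cos(.334),np.sin(.334)
for X in [(45,0),(-45,72),(-45,-72)]:
    w=np.array([505.4+c*X[0]-s*X[1],227.7+s*X[0]+c*X[1]])
    print("tip",w2px(m,o,[*w,58]).round(1),w2px(mt,None,[*w,58]).round(1))
E
```

```text
11.55 [505.67485332 228.44029342  76.82207885] [ 3.14144862e+00 -2.77138895e-04  3.34498084e-01] [-0.27717328 -0.18789569 -2.82138319] [-0.01590059 -0.01404722  0.02824506]
top c [192.92684359 226.27965858]
137 181
tip [286.  175.9] [188.2 210.7]
tip [172.7 315.9] [171.8 251.3]
tip [398.8 315.9] [223.8 234.1]
```

View pics/w5.png

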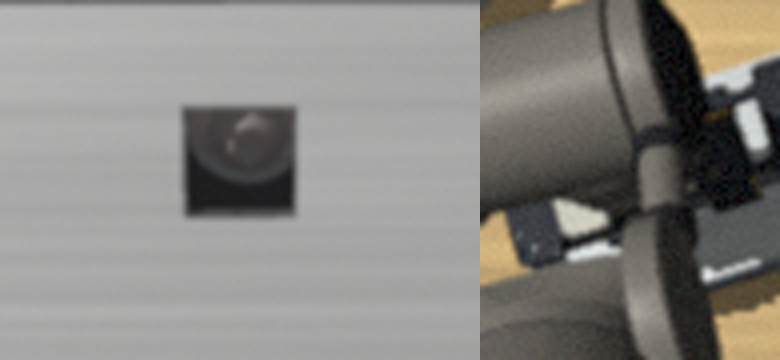

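In the left half, hole 2 spans crop (182–297, 107–215), with the stud tip at about (250,135) and its shoulder arc's bottom at (247,183). The stud sits slightly right of centre. The top camera on the right is blocked by the arm. I'll work out the small correction.

```bash
python3 - <<'E'
from h import *
z=np.load("w5.npz"); o=dict(tool_pos=z["pos"],tcp_rot=z["rot"]); m=bot.camera_model("wrist"); R=rot(o["tcp_rot"]); t=o["tool_pos"]
tl=lambda u,v,h:(R.T@(px2w(m,o,u,v,z=h)-t)).round(2)
f=lambda u,v:(224+u/4,140+v/4)
print("hole",tl(*f(239.5,161),t[2]-5.7))
print("arc bottom (stud x-10)",tl(*f(247,183),37), "tip",tl(*f(250,137),58),tl(*f(250,128),58))
print("hole rows",tl(*f(239,107),t[2]-5.7),tl(*f(239,215),t[2]-5.7),tl(*f(182,160),t[2]-5.7),tl(*f(297,160),t[2]-5.7))
g=cv2.cvtColor(z["p"],cv2.COLOR_RGB2GRAY)[165:195,268:302]; print(g)
E
```

```text
hole [44.69 -0.56  5.71]
arc bottom (stud x-10) [34.34  0.61 39.83] tip [45.41  0.89 18.83] [46.66  0.89 18.84]
hole rows [51.65 -0.62  5.71] [37.57 -0.62  5.71] [44.83 -7.93  5.71] [44.82  6.82  5.71]
[[170 166 165 ... 166 166 166]
 [165 147 133 ... 163 166 165]
 [161 129  97 ... 165 166 166]
 ...
 [161 142  96 ... 168 169 168]
 [163 147 107 ... 165 168 168]
 [166 159 139 ... 167 168 168]]
```

send_rows:
  rows:
    - {"x": 0,"y": 0.004,"z": 0,"ax": 0,"ay": 0,"az": 0,"jaw": -1}
    - {"x": 0,"y": 0.0065,"z": 0.01,"ax": 0,"ay": 0,"az": 0,"jaw": -1}
    - {"x": 0,"y": 0.0065,"z": 0.022,"ax": 0,"ay": 0,"az": 0,"jaw": -1}
    - {"x": 0,"y": 0.0065,"z": 0.034,"ax": 0,"ay": 0,"az": 0,"jaw": -1}
    - {"x": 0,"y": 0.0065,"z": 0.046,"ax": 0,"ay": 0,"az": 0,"jaw": -1}
    - {"x": 0,"y": 0.0065,"z": 0.057,"ax": 0,"ay": 0,"az": 0,"jaw": -1}
    - {"x": 0,"y": 0.0065,"z": 0.067,"ax": 0,"ay": 0,"az": 0,"jaw": -1}
    - {"x": 0,"y": 0.0065,"z": 0.076,"ax": 0,"ay": 0,"az": 0,"jaw": -1}
    - {"x": 0,"y": 0.0065,"z": 0.082,"ax": 0,"ay": 0,"az": 0,"jaw": -1}
    - {"x": 0,"y": 0.0065,"z": 0.084,"ax": 0,"ay": 0,"az": 0,"jaw": -1}

```text
time: 12.9
tool_pos: [506.0, 227.2, 59.8]
tcp_rot: [3.142, 0.0, 0.334]
contact_force: [-0.3, -0.1, -2.8]
grip_width: 33.4
finger_force: 30.0
```

```bash
python3 - <<'E'
from h import *
o,p,d,m=cam("wrist"); np.savez("w6.npz",p=p,d=d,pos=o["tool_pos"],rot=o["tcp_rot"])
print(o["time"],o["tool_pos"],o["tcp_rot"],o["contact_force"],o["moment"])
C=cloud(m,o,d); print(np.median(C[150:165,200:370,2]))
E
```

```text
12.9 [506.00400258 227.20520072  59.82543778] [3.14150119e+00 5.49634735e-05 3.34493096e-01] [-0.27802205 -0.12908763 -2.82124751] [-0.01130654 -0.01117183 -0.00869618]
54.80570006177429
```

send_rows:
  rows:
    - {"x": 0,"y": 0,"z": 0.002,"ax": 0,"ay": 0,"az": 0,"jaw": -1}
    - {"x": 0,"y": 0,"z": 0.005,"ax": 0,"ay": 0,"az": 0,"jaw": -1}
    - {"x": 0,"y": 0,"z": 0.008,"ax": 0,"ay": 0,"az": 0,"jaw": -1}
    - {"x": 0,"y": 0,"z": 0.011,"ax": 0,"ay": 0,"az": 0,"jaw": -1}
    - {"x": 0,"y": 0,"z": 0.013,"ax": 0,"ay": 0,"az": 0,"jaw": -1}
    - {"x": 0,"y": 0,"z": 0.015,"ax": 0,"ay": 0,"az": 0,"jaw": -1}
    - {"x": 0,"y": 0,"z": 0.016,"ax": 0,"ay": 0,"az": 0,"jaw": -1}
    - {"x": 0,"y": 0,"z": 0.017,"ax": 0,"ay": 0,"az": 0,"jaw": -1}
    - {"x": 0,"y": 0,"z": 0.017,"ax": 0,"ay": 0,"az": 0,"jaw": -1}
    - {"x": 0,"y": 0,"z": 0.017,"ax": 0,"ay": 0,"az": 0,"jaw": -1}

```text
time: 14.2
tool_pos: [506.0, 227.2, 56.5]
tcp_rot: [3.142, -0.0, 0.335]
contact_force: [0.4, -0.5, -2.3]
grip_width: 33.5
finger_force: 30.0
```

send_rows:
  rows:
    - {"x": 0,"y": 0,"z": 0.002,"ax": 0,"ay": 0,"az": 0,"jaw": -1}
    - {"x": 0,"y": 0,"z": 0.004,"ax": 0,"ay": 0,"az": 0,"jaw": -1}
    - {"x": 0,"y": 0,"z": 0.006,"ax": 0,"ay": 0,"az": 0,"jaw": -1}
    - {"x": 0,"y": 0,"z": 0.007,"ax": 0,"ay": 0,"az": 0,"jaw": -1}
    - {"x": 0,"y": 0,"z": 0.008,"ax": 0,"ay": 0,"az": 0,"jaw": -1}
    - {"x": 0,"y": 0,"z": 0.009,"ax": 0,"ay": 0,"az": 0,"jaw": -1}
    - {"x": 0,"y": 0,"z": 0.01,"ax": 0,"ay": 0,"az": 0,"jaw": -1}
    - {"x": 0,"y": 0,"z": 0.01,"ax": 0,"ay": 0,"az": 0,"jaw": -1}
    - {"x": 0,"y": 0,"z": 0.01,"ax": 0,"ay": 0,"az": 0,"jaw": -1}
    - {"x": 0,"y": 0,"z": 0.01,"ax": 0,"ay": 0,"az": 0,"jaw": -1}

```text
time: 15.45
tool_pos: [506.2, 227.4, 54.7]
tcp_rot: [-3.142, -0.0, 0.334]
contact_force: [-1.0, 1.9, 4.4]
grip_width: 33.2
finger_force: 30.0
```

The cover now rests on the catches (about 4 N up). I'll release the knob and rise.

send_rows:
  rows:
    - {"x": 0,"y": 0,"z": 0,"ax": 0,"ay": 0,"az": 0,"jaw": 0.4}
    - {"x": 0,"y": 0,"z": 0,"ax": 0,"ay": 0,"az": 0,"jaw": 0.4}
    - {"x": 0,"y": 0,"z": 0,"ax": 0,"ay": 0,"az": 0,"jaw": 0.4}
    - {"x": 0,"y": 0,"z": 0,"ax": 0,"ay": 0,"az": 0,"jaw": 0.4}
    - {"x": 0,"y": 0,"z": 0,"ax": 0,"ay": 0,"az": 0,"jaw": 0.4}
    - {"x": 0,"y": 0,"z": -0.03,"ax": 0,"ay": 0,"az": 0,"jaw": 0.4}
    - {"x": 0,"y": 0,"z": -0.1,"ax": 0,"ay": 0,"az": 0,"jaw": 0.4}
    - {"x": 0,"y": 0,"z": -0.17,"ax": 0,"ay": 0,"az": 0,"jaw": 0.4}
    - {"x": 0,"y": 0,"z": -0.2,"ax": 0,"ay": 0,"az": 0,"jaw": 0.4}
    - {"x": 0,"y": 0,"z": -0.2,"ax": 0,"ay": 0,"az": 0,"jaw": 0.4}

```text
time: 16.7
tool_pos: [506.4, 227.3, 95.3]
tcp_rot: [3.141, -0.001, 0.335]
contact_force: [-0.5, -0.5, 0.0]
grip_width: 64.4
finger_force: 0.0
```

```bash
python3 - <<'E'
from h import *
o,p,d,m=cam("wrist"); np.savez("w7.npz",p=p,d=d,pos=o["tool_pos"],rot=o["tcp_rot"])
print(o["time"],o["tool_pos"],o["tcp_rot"],o["contact_force"],o["moment"])
cv2.imwrite("pics/w7.png",p[:,:,::-1])
C=cloud(m,o,d); R=rot(o["tcp_rot"]); L=(C-[505.8,227.4,0])@R*[1,-1,1]
k=(L[...,0]>25)&(L[...,0]<63)&(abs(L[...,1])<85)&(abs(C[...,2]-49)<8)&((abs(L[...,1])>12))
A=np.c_[L[k][:,:2],np.ones(k.sum())]; print(k.sum(),np.linalg.lstsq(A,C[k][:,2],rcond=None)[0])
E
```

```text
16.7 [506.36142636 227.32273371  95.2708329 ] [ 3.14142314e+00 -1.47129537e-03  3.34540309e-01] [-0.46571681 -0.53910932  0.03052743] [-0.01975255 -0.00391024 -0.03032792]
13617 [-3.58096548e-03  5.60260556e-05  4.98575484e+01]
```

View pics/w7.png

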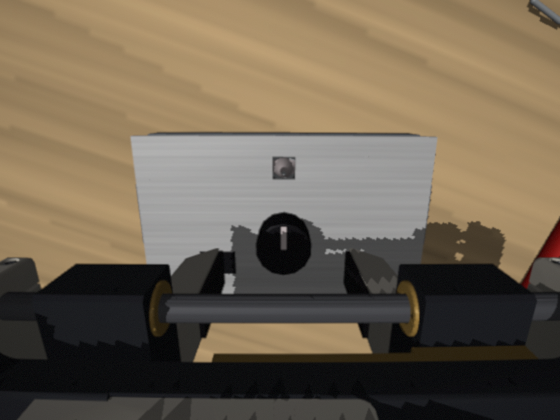

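The cover sits level (top at z ≈ 49.7), with stud 2's pin in its hole at (284,168) and the knob free. I'll set the fingers about 32 mm apart to straddle each stud, starting with stud 2.

send_rows:
  rows:
    - {"x": 0.04,"y": 0,"z": 0,"ax": 0,"ay": 0,"az": 0,"jaw": -0.3}
    - {"x": 0.1,"y": 0,"z": 0,"ax": 0,"ay": 0,"az": 0,"jaw": -0.3}
    - {"x": 0.17,"y": 0,"z": 0,"ax": 0,"ay": 0,"az": 0,"jaw": -0.3}
    - {"x": 0.22,"y": 0,"z": 0.02,"ax": 0,"ay": 0,"az": 0,"jaw": -0.3}
    - {"x": 0.225,"y": 0,"z": 0.08,"ax": 0,"ay": 0,"az": 0,"jaw": -0.3}
    - {"x": 0.225,"y": 0,"z": 0.14,"ax": 0,"ay": 0,"az": 0,"jaw": -0.3}
    - {"x": 0.225,"y": 0,"z": 0.19,"ax": 0,"ay": 0,"az": 0,"jaw": -0.3}
    - {"x": 0.225,"y": 0,"z": 0.215,"ax": 0,"ay": 0,"az": 0,"jaw": -0.3}
    - {"x": 0.225,"y": 0,"z": 0.22,"ax": 0,"ay": 0,"az": 0,"jaw": -0.3}
    - {"x": 0.225,"y": 0,"z": 0.22,"ax": 0,"ay": 0,"az": 0,"jaw": -0.3}

```text
time: 18.0
tool_pos: [548.7, 242.0, 50.8]
tcp_rot: [3.141, -0.001, 0.335]
contact_force: [-1.0, 0.6, -0.1]
grip_width: 32.4
finger_force: 0.0
```

send_rows:
  rows:
    - {"x": 0,"y": 0,"z": 0.002,"ax": 0,"ay": 0,"az": 0,"jaw": -0.3}
    - {"x": 0,"y": 0,"z": 0.004,"ax": 0,"ay": 0,"az": 0,"jaw": -0.3}
    - {"x": 0,"y": 0,"z": 0.006,"ax": 0,"ay": 0,"az": 0,"jaw": -0.3}
    - {"x": 0,"y": 0,"z": 0.008,"ax": 0,"ay": 0,"az": 0,"jaw": -0.3}
    - {"x": 0,"y": 0,"z": 0.01,"ax": 0,"ay": 0,"az": 0,"jaw": -0.3}
    - {"x": 0,"y": 0,"z": 0.011,"ax": 0,"ay": 0,"az": 0,"jaw": -0.3}
    - {"x": 0,"y": 0,"z": 0.012,"ax": 0,"ay": 0,"az": 0,"jaw": -0.3}
    - {"x": 0,"y": 0,"z": 0.012,"ax": 0,"ay": 0,"az": 0,"jaw": -0.3}
    - {"x": 0,"y": 0,"z": 0.012,"ax": 0,"ay": 0,"az": 0,"jaw": -0.3}
    - {"x": 0,"y": 0,"z": 0.012,"ax": 0,"ay": 0,"az": 0,"jaw": -0.3}

```text
time: 19.25
tool_pos: [548.7, 242.0, 48.2]
tcp_rot: [3.141, -0.0, 0.335]
contact_force: [1.4, 0.2, 4.3]
grip_width: 32.3
finger_force: 2.0
```

send_rows:
  rows:
    - {"x": 0,"y": 0,"z": 0.001,"ax": 0,"ay": 0,"az": 0,"jaw": -0.3}
    - {"x": 0,"y": 0,"z": 0.002,"ax": 0,"ay": 0,"az": 0,"jaw": -0.3}
    - {"x": 0,"y": 0,"z": 0.003,"ax": 0,"ay": 0,"az": 0,"jaw": -0.3}
    - {"x": 0,"y": 0,"z": 0.004,"ax": 0,"ay": 0,"az": 0,"jaw": -0.3}
    - {"x": 0,"y": 0,"z": 0.005,"ax": 0,"ay": 0,"az": 0,"jaw": -0.3}
    - {"x": 0,"y": 0,"z": 0.006,"ax": 0,"ay": 0,"az": 0,"jaw": -0.3}
    - {"x": 0,"y": 0,"z": 0.007,"ax": 0,"ay": 0,"az": 0,"jaw": -0.3}
    - {"x": 0,"y": 0,"z": 0.007,"ax": 0,"ay": 0,"az": 0,"jaw": -0.3}
    - {"x": 0,"y": 0,"z": 0.007,"ax": 0,"ay": 0,"az": 0,"jaw": -0.3}
    - {"x": 0,"y": 0,"z": 0.007,"ax": 0,"ay": 0,"az": 0,"jaw": -0.3}

```text
time: 20.5
tool_pos: [548.5, 242.0, 46.7]
tcp_rot: [3.141, -0.0, 0.335]
contact_force: [1.9, 0.6, 3.7]
grip_width: 32.3
finger_force: 1.9
```

send_rows:
  rows:
    - {"x": 0,"y": 0,"z": 0.0015,"ax": 0,"ay": 0,"az": 0,"jaw": -0.3}
    - {"x": 0,"y": 0,"z": 0.003,"ax": 0,"ay": 0,"az": 0,"jaw": -0.3}
    - {"x": 0,"y": 0,"z": 0.0045,"ax": 0,"ay": 0,"az": 0,"jaw": -0.3}
    - {"x": 0,"y": 0,"z": 0.006,"ax": 0,"ay": 0,"az": 0,"jaw": -0.3}
    - {"x": 0,"y": 0,"z": 0.0075,"ax": 0,"ay": 0,"az": 0,"jaw": -0.3}
    - {"x": 0,"y": 0,"z": 0.009,"ax": 0,"ay": 0,"az": 0,"jaw": -0.3}
    - {"x": 0,"y": 0,"z": 0.01,"ax": 0,"ay": 0,"az": 0,"jaw": -0.3}
    - {"x": 0,"y": 0,"z": 0.01,"ax": 0,"ay": 0,"az": 0,"jaw": -0.3}
    - {"x": 0,"y": 0,"z": 0.01,"ax": 0,"ay": 0,"az": 0,"jaw": -0.3}
    - {"x": 0,"y": 0,"z": 0.01,"ax": 0,"ay": 0,"az": 0,"jaw": -0.3}

```text
time: 21.75
tool_pos: [548.5, 242.0, 44.7]
tcp_rot: [3.142, 0.0, 0.335]
contact_force: [0.6, -0.3, 4.1]
grip_width: 32.3
finger_force: 1.9
```

send_rows:
  rows:
    - {"x": 0,"y": 0,"z": 0.002,"ax": 0,"ay": 0,"az": 0,"jaw": -0.3}
    - {"x": 0,"y": 0,"z": 0.004,"ax": 0,"ay": 0,"az": 0,"jaw": -0.3}
    - {"x": 0,"y": 0,"z": 0.006,"ax": 0,"ay": 0,"az": 0,"jaw": -0.3}
    - {"x": 0,"y": 0,"z": 0.008,"ax": 0,"ay": 0,"az": 0,"jaw": -0.3}
    - {"x": 0,"y": 0,"z": 0.01,"ax": 0,"ay": 0,"az": 0,"jaw": -0.3}
    - {"x": 0,"y": 0,"z": 0.011,"ax": 0,"ay": 0,"az": 0,"jaw": -0.3}
    - {"x": 0,"y": 0,"z": 0.011,"ax": 0,"ay": 0,"az": 0,"jaw": -0.3}
    - {"x": 0,"y": 0,"z": 0.011,"ax": 0,"ay": 0,"az": 0,"jaw": -0.3}
    - {"x": 0,"y": 0,"z": 0.011,"ax": 0,"ay": 0,"az": 0,"jaw": -0.3}
    - {"x": 0,"y": 0,"z": 0.011,"ax": 0,"ay": 0,"az": 0,"jaw": -0.3}

```text
time: 23.0
tool_pos: [548.6, 242.0, 42.5]
tcp_rot: [3.142, -0.0, 0.334]
contact_force: [1.5, 1.0, 5.0]
grip_width: 32.2
finger_force: 2.5
```

```bash
cat >> h.py <<'E'
def plane():
    o,p,d,m=cam("wrist"); np.savez("wl.npz",p=p,d=d,pos=o["tool_pos"],rot=o["tcp_rot"])
    C=cloud(m,o,d); R=rot([np.pi,0,.334]); L=(C-[505.8,227.4,0])@R*[1,-1,1]; v=np.mgrid[0:420,0:560][0]
    k=(abs(L[...,0])<61)&(abs(L[...,1])<91)&(C[...,2]>25)&(C[...,2]<60)&(v<245)
    k&=np.hypot(L[...,0],L[...,1])>26
    for a,b in [(45,0),(-45,72),(-45,-72)]: k&=np.hypot(L[...,0]-a,L[...,1]-b)>13
    X=L[k]; z=C[k][:,2]; A=np.c_[X[:,:2],np.ones(len(X))]; w=np.ones(len(X),bool)
    for t in (6,2.5,1.5,1.5):
        c=np.linalg.lstsq(A[w],z[w],rcond=None)[0]; w=abs(A@c-z)<t
    print(o["time"],o["tool_pos"].round(1),o["contact_force"].round(1),o["moment"].round(2),w.sum(),"x range",X[w,0].min().round(),X[w,0].max().round(),"y",X[w,1].min().round(),X[w,1].max().round())
    print("top z at s2,s0,s1",[(c@[a,b,1]).round(1) for a,b in [(45,0),(-45,72),(-45,-72)]],"res",(A[w]@c-z[w]).std().round(2))
    return L,C,p
E
python3 -c "
from h import *
plane()"
```

```text
23.0 [548.6 242.   42.5] [1.5 1.  5. ] [ 0.17 -0.31 -0.02] 2539 x range 56.0 61.0 y -91.0 91.0
top z at s2,s0,s1 [np.float64(42.0), np.float64(37.9), np.float64(37.9)] res 0.56
```

```bash
sed -i 's/def plane():/def plane(n="wrist"):/; s/cam("wrist"); np.savez("wl/cam(n); np.savez("wl/; s/&(v<245)/\&((v<245)|(n!="wrist"))/' h.py
python3 -c "
from h import *
plane('scene')
plane('top')"
```

```text
23.05 [548.5 242.   42.5] [1.1 0.6 5. ] [ 0.07 -0.32 -0.03] 610 x range -61.0 60.0 y -91.0 91.0
top z at s2,s0,s1 [np.float64(41.8), np.float64(43.3), np.float64(43.1)] res 0.79
23.1 [548.6 242.   42.5] [2.  1.1 5.4] [ 0.1  -0.27 -0.01] 521 x range -61.0 61.0 y -91.0 16.0
top z at s2,s0,s1 [np.float64(43.3), np.float64(44.6), np.float64(44.2)] res 0.81
```

The chassis is sliding down with the plate nearly level. I'll continue gently.

send_rows:
  rows:
    - {"x": 0,"y": 0,"z": 0.001,"ax": 0,"ay": 0,"az": 0,"jaw": -0.3}
    - {"x": 0,"y": 0,"z": 0.002,"ax": 0,"ay": 0,"az": 0,"jaw": -0.3}
    - {"x": 0,"y": 0,"z": 0.003,"ax": 0,"ay": 0,"az": 0,"jaw": -0.3}
    - {"x": 0,"y": 0,"z": 0.004,"ax": 0,"ay": 0,"az": 0,"jaw": -0.3}
    - {"x": 0,"y": 0,"z": 0.005,"ax": 0,"ay": 0,"az": 0,"jaw": -0.3}
    - {"x": 0,"y": 0,"z": 0.006,"ax": 0,"ay": 0,"az": 0,"jaw": -0.3}
    - {"x": 0,"y": 0,"z": 0.007,"ax": 0,"ay": 0,"az": 0,"jaw": -0.3}
    - {"x": 0,"y": 0,"z": 0.008,"ax": 0,"ay": 0,"az": 0,"jaw": -0.3}
    - {"x": 0,"y": 0,"z": 0.008,"ax": 0,"ay": 0,"az": 0,"jaw": -0.3}
    - {"x": 0,"y": 0,"z": 0.008,"ax": 0,"ay": 0,"az": 0,"jaw": -0.3}

```text
time: 24.4
tool_pos: [548.7, 242.0, 41.4]
tcp_rot: [3.141, -0.001, 0.334]
contact_force: [2.1, 0.8, 8.6]
grip_width: 32.2
finger_force: 4.0
```

send_rows:
  rows:
    - {"x": 0,"y": 0,"z": 0.001,"ax": 0,"ay": 0,"az": 0,"jaw": -0.3}
    - {"x": 0,"y": 0,"z": 0.002,"ax": 0,"ay": 0,"az": 0,"jaw": -0.3}
    - {"x": 0,"y": 0,"z": 0.003,"ax": 0,"ay": 0,"az": 0,"jaw": -0.3}
    - {"x": 0,"y": 0,"z": 0.004,"ax": 0,"ay": 0,"az": 0,"jaw": -0.3}
    - {"x": 0,"y": 0,"z": 0.005,"ax": 0,"ay": 0,"az": 0,"jaw": -0.3}
    - {"x": 0,"y": 0,"z": 0.006,"ax": 0,"ay": 0,"az": 0,"jaw": -0.3}
    - {"x": 0,"y": 0,"z": 0.007,"ax": 0,"ay": 0,"az": 0,"jaw": -0.3}
    - {"x": 0,"y": 0,"z": 0.008,"ax": 0,"ay": 0,"az": 0,"jaw": -0.3}
    - {"x": 0,"y": 0,"z": 0.008,"ax": 0,"ay": 0,"az": 0,"jaw": -0.3}
    - {"x": 0,"y": 0,"z": 0.008,"ax": 0,"ay": 0,"az": 0,"jaw": -0.3}

```text
time: 25.65
tool_pos: [547.8, 241.8, 38.5]
tcp_rot: [-3.142, 0.002, 0.335]
contact_force: [-0.3, 0.3, 0.4]
grip_width: 32.0
finger_force: 0.0
```

send_rows:
  rows:
    - {"x": 0,"y": 0,"z": 0.001,"ax": 0,"ay": 0,"az": 0,"jaw": -0.3}
    - {"x": 0,"y": 0,"z": 0.002,"ax": 0,"ay": 0,"az": 0,"jaw": -0.3}
    - {"x": 0,"y": 0,"z": 0.003,"ax": 0,"ay": 0,"az": 0,"jaw": -0.3}
    - {"x": 0,"y": 0,"z": 0.004,"ax": 0,"ay": 0,"az": 0,"jaw": -0.3}
    - {"x": 0,"y": 0,"z": 0.005,"ax": 0,"ay": 0,"az": 0,"jaw": -0.3}
    - {"x": 0,"y": 0,"z": 0.006,"ax": 0,"ay": 0,"az": 0,"jaw": -0.3}
    - {"x": 0,"y": 0,"z": 0.007,"ax": 0,"ay": 0,"az": 0,"jaw": -0.3}
    - {"x": 0,"y": 0,"z": 0.008,"ax": 0,"ay": 0,"az": 0,"jaw": -0.3}
    - {"x": 0,"y": 0,"z": 0.009,"ax": 0,"ay": 0,"az": 0,"jaw": -0.3}
    - {"x": 0,"y": 0,"z": 0.009,"ax": 0,"ay": 0,"az": 0,"jaw": -0.3}

```text
time: 26.9
tool_pos: [548.5, 242.0, 37.5]
tcp_rot: [3.141, 0.0, 0.335]
contact_force: [0.6, 0.2, 0.5]
grip_width: 32.1
finger_force: 0.0
```

```bash
python3 -c "
from h import *
plane('scene')
plane('top')
plane()"
```

```text
26.9 [548.5 242.   37.5] [0.6 0.2 0.5] [ 0.   -0.01 -0.  ] 582 x range -61.0 60.0 y -91.0 90.0
top z at s2,s0,s1 [np.float64(35.9), np.float64(43.1), np.float64(42.5)] res 0.82
26.95 [548.5 242.   37.5] [ 0.6 -0.6 -0.4] [-0.03 -0.02 -0.02] 507 x range -61.0 61.0 y -91.0 13.0
top z at s2,s0,s1 [np.float64(36.6), np.float64(44.0), np.float64(44.2)] res 0.84
27.0 [548.5 242.   37.5] [ 0.1 -0.1 -0.2] [ 0.03 -0.03  0.  ] 2997 x range 56.0 61.0 y -91.0 91.0
top z at s2,s0,s1 [np.float64(36.2), np.float64(41.1), np.float64(41.0)] res 0.57
```

Stud 2 has clicked: the plate's top is at about 36 there and about 43 at studs 0 and 1. On to stud 0.

send_rows:
  rows:
    - {"x": 0,"y": 0,"z": -0.12,"ax": 0,"ay": 0,"az": 0,"jaw": -0.3}
    - {"x": -0.03,"y": -0.02,"z": -0.21,"ax": 0,"ay": 0,"az": 0,"jaw": -0.3}
    - {"x": -0.18,"y": -0.15,"z": -0.22,"ax": 0,"ay": 0,"az": 0,"jaw": -0.3}
    - {"x": -0.34,"y": -0.28,"z": -0.22,"ax": 0,"ay": 0,"az": 0,"jaw": -0.3}
    - {"x": -0.44,"y": -0.35,"z": -0.21,"ax": 0,"ay": 0,"az": 0,"jaw": -0.3}
    - {"x": -0.45,"y": -0.36,"z": -0.15,"ax": 0,"ay": 0,"az": 0,"jaw": -0.3}
    - {"x": -0.45,"y": -0.36,"z": -0.09,"ax": 0,"ay": 0,"az": 0,"jaw": -0.3}
    - {"x": -0.45,"y": -0.36,"z": -0.05,"ax": 0,"ay": 0,"az": 0,"jaw": -0.3}
    - {"x": -0.45,"y": -0.36,"z": -0.043,"ax": 0,"ay": 0,"az": 0,"jaw": -0.3}
    - {"x": -0.45,"y": -0.36,"z": -0.043,"ax": 0,"ay": 0,"az": 0,"jaw": -0.3}

```text
time: 28.3
tool_pos: [440.3, 280.2, 45.9]
tcp_rot: [3.141, 0.0, 0.334]
contact_force: [-0.4, -0.7, -0.2]
grip_width: 32.1
finger_force: 0.0
```

send_rows:
  rows:
    - {"x": 0,"y": 0,"z": 0.002,"ax": 0,"ay": 0,"az": 0,"jaw": -0.3}
    - {"x": 0,"y": 0,"z": 0.004,"ax": 0,"ay": 0,"az": 0,"jaw": -0.3}
    - {"x": 0,"y": 0,"z": 0.006,"ax": 0,"ay": 0,"az": 0,"jaw": -0.3}
    - {"x": 0,"y": 0,"z": 0.008,"ax": 0,"ay": 0,"az": 0,"jaw": -0.3}
    - {"x": 0,"y": 0,"z": 0.01,"ax": 0,"ay": 0,"az": 0,"jaw": -0.3}
    - {"x": 0,"y": 0,"z": 0.012,"ax": 0,"ay": 0,"az": 0,"jaw": -0.3}
    - {"x": 0,"y": 0,"z": 0.014,"ax": 0,"ay": 0,"az": 0,"jaw": -0.3}
    - {"x": 0,"y": 0,"z": 0.016,"ax": 0,"ay": 0,"az": 0,"jaw": -0.3}
    - {"x": 0,"y": 0,"z": 0.016,"ax": 0,"ay": 0,"az": 0,"jaw": -0.3}
    - {"x": 0,"y": 0,"z": 0.016,"ax": 0,"ay": 0,"az": 0,"jaw": -0.3}

```text
time: 29.55
tool_pos: [439.8, 280.5, 43.0]
tcp_rot: [-3.142, 0.0, 0.335]
contact_force: [-1.7, 0.5, 3.5]
grip_width: 32.4
finger_force: 1.6
```

send_rows:
  rows:
    - {"x": 0,"y": 0,"z": 0.001,"ax": 0,"ay": 0,"az": 0,"jaw": -0.3}
    - {"x": 0,"y": 0,"z": 0.002,"ax": 0,"ay": 0,"az": 0,"jaw": -0.3}
    - {"x": 0,"y": 0,"z": 0.003,"ax": 0,"ay": 0,"az": 0,"jaw": -0.3}
    - {"x": 0,"y": 0,"z": 0.004,"ax": 0,"ay": 0,"az": 0,"jaw": -0.3}
    - {"x": 0,"y": 0,"z": 0.005,"ax": 0,"ay": 0,"az": 0,"jaw": -0.3}
    - {"x": 0,"y": 0,"z": 0.006,"ax": 0,"ay": 0,"az": 0,"jaw": -0.3}
    - {"x": 0,"y": 0,"z": 0.007,"ax": 0,"ay": 0,"az": 0,"jaw": -0.3}
    - {"x": 0,"y": 0,"z": 0.008,"ax": 0,"ay": 0,"az": 0,"jaw": -0.3}
    - {"x": 0,"y": 0,"z": 0.009,"ax": 0,"ay": 0,"az": 0,"jaw": -0.3}
    - {"x": 0,"y": 0,"z": 0.009,"ax": 0,"ay": 0,"az": 0,"jaw": -0.3}

```text
time: 30.8
tool_pos: [439.7, 280.6, 41.4]
tcp_rot: [-3.141, -0.0, 0.334]
contact_force: [-3.0, 2.9, 7.5]
grip_width: 32.3
finger_force: 3.7
```

send_rows:
  rows:
    - {"x": 0,"y": 0,"z": 0.001,"ax": 0,"ay": 0,"az": 0,"jaw": -0.3}
    - {"x": 0,"y": 0,"z": 0.002,"ax": 0,"ay": 0,"az": 0,"jaw": -0.3}
    - {"x": 0,"y": 0,"z": 0.003,"ax": 0,"ay": 0,"az": 0,"jaw": -0.3}
    - {"x": 0,"y": 0,"z": 0.004,"ax": 0,"ay": 0,"az": 0,"jaw": -0.3}
    - {"x": 0,"y": 0,"z": 0.005,"ax": 0,"ay": 0,"az": 0,"jaw": -0.3}
    - {"x": 0,"y": 0,"z": 0.006,"ax": 0,"ay": 0,"az": 0,"jaw": -0.3}
    - {"x": 0,"y": 0,"z": 0.007,"ax": 0,"ay": 0,"az": 0,"jaw": -0.3}
    - {"x": 0,"y": 0,"z": 0.008,"ax": 0,"ay": 0,"az": 0,"jaw": -0.3}
    - {"x": 0,"y": 0,"z": 0.009,"ax": 0,"ay": 0,"az": 0,"jaw": -0.3}
    - {"x": 0,"y": 0,"z": 0.009,"ax": 0,"ay": 0,"az": 0,"jaw": -0.3}

```text
time: 32.05
tool_pos: [439.8, 280.8, 39.9]
tcp_rot: [-3.141, -0.001, 0.334]
contact_force: [-4.6, 1.5, 10.9]
grip_width: 32.0
finger_force: 5.1
```

send_rows:
  rows:
    - {"x": 0,"y": 0,"z": 0.001,"ax": 0,"ay": 0,"az": 0,"jaw": -0.3}
    - {"x": 0,"y": 0,"z": 0.002,"ax": 0,"ay": 0,"az": 0,"jaw": -0.3}
    - {"x": 0,"y": 0,"z": 0.003,"ax": 0,"ay": 0,"az": 0,"jaw": -0.3}
    - {"x": 0,"y": 0,"z": 0.004,"ax": 0,"ay": 0,"az": 0,"jaw": -0.3}
    - {"x": 0,"y": 0,"z": 0.005,"ax": 0,"ay": 0,"az": 0,"jaw": -0.3}
    - {"x": 0,"y": 0,"z": 0.006,"ax": 0,"ay": 0,"az": 0,"jaw": -0.3}
    - {"x": 0,"y": 0,"z": 0.007,"ax": 0,"ay": 0,"az": 0,"jaw": -0.3}
    - {"x": 0,"y": 0,"z": 0.008,"ax": 0,"ay": 0,"az": 0,"jaw": -0.3}
    - {"x": 0,"y": 0,"z": 0.009,"ax": 0,"ay": 0,"az": 0,"jaw": -0.3}
    - {"x": 0,"y": 0,"z": 0.009,"ax": 0,"ay": 0,"az": 0,"jaw": -0.3}

```text
time: 33.3
tool_pos: [439.9, 280.4, 37.4]
tcp_rot: [3.141, 0.0, 0.335]
contact_force: [-0.4, 0.4, -1.6]
grip_width: 31.8
finger_force: 0.0
```

```bash
python3 -c "
from h import *
plane('scene')
plane('top')"
```

```text
33.3 [439.9 280.4  37.4] [-0.4  0.4 -1.6] [-0.01 -0.04 -0.03] 804 x range -61.0 61.0 y -91.0 91.0
top z at s2,s0,s1 [np.float64(35.3), np.float64(35.4), np.float64(42.6)] res 0.8
33.35 [439.9 280.4  37.4] [-0.7  0.2  0.1] [ 0.04  0.05 -0.05] 925 x range -60.0 61.0 y -91.0 83.0
top z at s2,s0,s1 [np.float64(36.6), np.float64(36.7), np.float64(43.8)] res 0.83
```

Stud 0 has clicked too (35.4, level with stud 2). Now stud 1.

send_rows:
  rows:
    - {"x": 0,"y": 0,"z": -0.12,"ax": 0,"ay": 0,"az": 0,"jaw": -0.3}
    - {"x": 0,"y": 0.05,"z": -0.2,"ax": 0,"ay": 0,"az": 0,"jaw": -0.3}
    - {"x": 0,"y": 0.22,"z": -0.21,"ax": 0,"ay": 0,"az": 0,"jaw": -0.3}
    - {"x": 0,"y": 0.44,"z": -0.21,"ax": 0,"ay": 0,"az": 0,"jaw": -0.3}
    - {"x": 0,"y": 0.63,"z": -0.21,"ax": 0,"ay": 0,"az": 0,"jaw": -0.3}
    - {"x": 0,"y": 0.72,"z": -0.17,"ax": 0,"ay": 0,"az": 0,"jaw": -0.3}
    - {"x": 0,"y": 0.72,"z": -0.1,"ax": 0,"ay": 0,"az": 0,"jaw": -0.3}
    - {"x": 0,"y": 0.72,"z": -0.055,"ax": 0,"ay": 0,"az": 0,"jaw": -0.3}
    - {"x": 0,"y": 0.72,"z": -0.042,"ax": 0,"ay": 0,"az": 0,"jaw": -0.3}
    - {"x": 0,"y": 0.72,"z": -0.042,"ax": 0,"ay": 0,"az": 0,"jaw": -0.3}

```text
time: 34.65
tool_pos: [486.8, 145.2, 45.6]
tcp_rot: [-3.142, 0.001, 0.336]
contact_force: [0.1, 0.4, 0.1]
grip_width: 32.2
finger_force: 0.0
```

send_rows:
  rows:
    - {"x": 0,"y": 0,"z": 0.002,"ax": 0,"ay": 0,"az": 0,"jaw": -0.3}
    - {"x": 0,"y": 0,"z": 0.004,"ax": 0,"ay": 0,"az": 0,"jaw": -0.3}
    - {"x": 0,"y": 0,"z": 0.006,"ax": 0,"ay": 0,"az": 0,"jaw": -0.3}
    - {"x": 0,"y": 0,"z": 0.008,"ax": 0,"ay": 0,"az": 0,"jaw": -0.3}
    - {"x": 0,"y": 0,"z": 0.01,"ax": 0,"ay": 0,"az": 0,"jaw": -0.3}
    - {"x": 0,"y": 0,"z": 0.012,"ax": 0,"ay": 0,"az": 0,"jaw": -0.3}
    - {"x": 0,"y": 0,"z": 0.014,"ax": 0,"ay": 0,"az": 0,"jaw": -0.3}
    - {"x": 0,"y": 0,"z": 0.016,"ax": 0,"ay": 0,"az": 0,"jaw": -0.3}
    - {"x": 0,"y": 0,"z": 0.016,"ax": 0,"ay": 0,"az": 0,"jaw": -0.3}
    - {"x": 0,"y": 0,"z": 0.016,"ax": 0,"ay": 0,"az": 0,"jaw": -0.3}

```text
time: 35.9
tool_pos: [487.2, 144.4, 42.8]
tcp_rot: [3.141, -0.0, 0.335]
contact_force: [-0.5, -2.0, 3.7]
grip_width: 32.1
finger_force: 1.5
```

send_rows:
  rows:
    - {"x": 0,"y": 0,"z": 0.001,"ax": 0,"ay": 0,"az": 0,"jaw": -0.3}
    - {"x": 0,"y": 0,"z": 0.002,"ax": 0,"ay": 0,"az": 0,"jaw": -0.3}
    - {"x": 0,"y": 0,"z": 0.003,"ax": 0,"ay": 0,"az": 0,"jaw": -0.3}
    - {"x": 0,"y": 0,"z": 0.004,"ax": 0,"ay": 0,"az": 0,"jaw": -0.3}
    - {"x": 0,"y": 0,"z": 0.005,"ax": 0,"ay": 0,"az": 0,"jaw": -0.3}
    - {"x": 0,"y": 0,"z": 0.006,"ax": 0,"ay": 0,"az": 0,"jaw": -0.3}
    - {"x": 0,"y": 0,"z": 0.007,"ax": 0,"ay": 0,"az": 0,"jaw": -0.3}
    - {"x": 0,"y": 0,"z": 0.008,"ax": 0,"ay": 0,"az": 0,"jaw": -0.3}
    - {"x": 0,"y": 0,"z": 0.009,"ax": 0,"ay": 0,"az": 0,"jaw": -0.3}
    - {"x": 0,"y": 0,"z": 0.009,"ax": 0,"ay": 0,"az": 0,"jaw": -0.3}

```text
time: 37.15
tool_pos: [487.3, 144.3, 41.0]
tcp_rot: [3.141, -0.0, 0.335]
contact_force: [-1.5, -3.2, 5.0]
grip_width: 32.1
finger_force: 2.7
```

send_rows:
  rows:
    - {"x": 0,"y": 0,"z": 0.001,"ax": 0,"ay": 0,"az": 0,"jaw": -0.3}
    - {"x": 0,"y": 0,"z": 0.002,"ax": 0,"ay": 0,"az": 0,"jaw": -0.3}
    - {"x": 0,"y": 0,"z": 0.003,"ax": 0,"ay": 0,"az": 0,"jaw": -0.3}
    - {"x": 0,"y": 0,"z": 0.004,"ax": 0,"ay": 0,"az": 0,"jaw": -0.3}
    - {"x": 0,"y": 0,"z": 0.005,"ax": 0,"ay": 0,"az": 0,"jaw": -0.3}
    - {"x": 0,"y": 0,"z": 0.006,"ax": 0,"ay": 0,"az": 0,"jaw": -0.3}
    - {"x": 0,"y": 0,"z": 0.007,"ax": 0,"ay": 0,"az": 0,"jaw": -0.3}
    - {"x": 0,"y": 0,"z": 0.008,"ax": 0,"ay": 0,"az": 0,"jaw": -0.3}
    - {"x": 0,"y": 0,"z": 0.009,"ax": 0,"ay": 0,"az": 0,"jaw": -0.3}
    - {"x": 0,"y": 0,"z": 0.009,"ax": 0,"ay": 0,"az": 0,"jaw": -0.3}

```text
time: 38.4
tool_pos: [487.4, 144.2, 39.4]
tcp_rot: [3.141, -0.001, 0.335]
contact_force: [-0.5, -3.6, 7.1]
grip_width: 31.9
finger_force: 3.4
```

send_rows:
  rows:
    - {"x": 0,"y": 0,"z": 0.001,"ax": 0,"ay": 0,"az": 0,"jaw": -0.3}
    - {"x": 0,"y": 0,"z": 0.002,"ax": 0,"ay": 0,"az": 0,"jaw": -0.3}
    - {"x": 0,"y": 0,"z": 0.003,"ax": 0,"ay": 0,"az": 0,"jaw": -0.3}
    - {"x": 0,"y": 0,"z": 0.004,"ax": 0,"ay": 0,"az": 0,"jaw": -0.3}
    - {"x": 0,"y": 0,"z": 0.005,"ax": 0,"ay": 0,"az": 0,"jaw": -0.3}
    - {"x": 0,"y": 0,"z": 0.006,"ax": 0,"ay": 0,"az": 0,"jaw": -0.3}
    - {"x": 0,"y": 0,"z": 0.007,"ax": 0,"ay": 0,"az": 0,"jaw": -0.3}
    - {"x": 0,"y": 0,"z": 0.008,"ax": 0,"ay": 0,"az": 0,"jaw": -0.3}
    - {"x": 0,"y": 0,"z": 0.008,"ax": 0,"ay": 0,"az": 0,"jaw": -0.3}
    - {"x": 0,"y": 0,"z": 0.008,"ax": 0,"ay": 0,"az": 0,"jaw": -0.3}

```text
time: 39.65
tool_pos: [487.2, 144.4, 37.5]
tcp_rot: [3.141, -0.0, 0.335]
contact_force: [-0.5, 0.3, -0.3]
grip_width: 32.4
finger_force: 0.0
```

```bash
python3 -c "
from h import *
plane('scene')
plane('top')"
```

```text
39.65 [487.2 144.4  37.5] [-0.5  0.3 -0.3] [ 0.   -0.   -0.01] 614 x range -42.0 61.0 y -91.0 91.0
top z at s2,s0,s1 [np.float64(35.1), np.float64(35.5), np.float64(35.0)] res 0.82
39.7 [487.2 144.4  37.5] [-0.3 -0.1  0.3] [0.02 0.05 0.01] 107 x range -57.0 60.0 y 47.0 91.0
top z at s2,s0,s1 [np.float64(36.8), np.float64(36.4), np.float64(37.1)] res 0.87
```

All three are down and level. I'll go round a second time to make sure each is firmly home, starting here at stud 1.

send_rows:
  rows:
    - {"x": 0,"y": 0,"z": 0.001,"ax": 0,"ay": 0,"az": 0,"jaw": -0.3}
    - {"x": 0,"y": 0,"z": 0.003,"ax": 0,"ay": 0,"az": 0,"jaw": -0.3}
    - {"x": 0,"y": 0,"z": 0.005,"ax": 0,"ay": 0,"az": 0,"jaw": -0.3}
    - {"x": 0,"y": 0,"z": 0.007,"ax": 0,"ay": 0,"az": 0,"jaw": -0.3}
    - {"x": 0,"y": 0,"z": 0.008,"ax": 0,"ay": 0,"az": 0,"jaw": -0.3}
    - {"x": 0,"y": 0,"z": 0.009,"ax": 0,"ay": 0,"az": 0,"jaw": -0.3}
    - {"x": 0,"y": 0,"z": 0.01,"ax": 0,"ay": 0,"az": 0,"jaw": -0.3}
    - {"x": 0,"y": 0,"z": 0.01,"ax": 0,"ay": 0,"az": 0,"jaw": -0.3}
    - {"x": 0,"y": 0,"z": 0.01,"ax": 0,"ay": 0,"az": 0,"jaw": -0.3}
    - {"x": 0,"y": 0,"z": 0.01,"ax": 0,"ay": 0,"az": 0,"jaw": -0.3}

```text
time: 41.0
tool_pos: [487.1, 144.4, 35.5]
tcp_rot: [3.142, 0.0, 0.334]
contact_force: [0.1, -0.1, 0.7]
grip_width: 32.3
finger_force: 0.2
```

send_rows:
  rows:
    - {"x": 0,"y": 0,"z": 0.001,"ax": 0,"ay": 0,"az": 0,"jaw": -0.3}
    - {"x": 0,"y": 0,"z": 0.002,"ax": 0,"ay": 0,"az": 0,"jaw": -0.3}
    - {"x": 0,"y": 0,"z": 0.003,"ax": 0,"ay": 0,"az": 0,"jaw": -0.3}
    - {"x": 0,"y": 0,"z": 0.004,"ax": 0,"ay": 0,"az": 0,"jaw": -0.3}
    - {"x": 0,"y": 0,"z": 0.005,"ax": 0,"ay": 0,"az": 0,"jaw": -0.3}
    - {"x": 0,"y": 0,"z": 0.005,"ax": 0,"ay": 0,"az": 0,"jaw": -0.3}
    - {"x": 0,"y": 0,"z": 0.005,"ax": 0,"ay": 0,"az": 0,"jaw": -0.3}
    - {"x": 0,"y": 0,"z": 0.005,"ax": 0,"ay": 0,"az": 0,"jaw": -0.3}
    - {"x": 0,"y": 0,"z": 0.005,"ax": 0,"ay": 0,"az": 0,"jaw": -0.3}
    - {"x": 0,"y": 0,"z": 0.005,"ax": 0,"ay": 0,"az": 0,"jaw": -0.3}

```text
time: 42.25
tool_pos: [487.2, 144.2, 34.7]
tcp_rot: [3.141, 0.0, 0.335]
contact_force: [-1.7, -4.1, 5.0]
grip_width: 32.3
finger_force: 2.7
```

send_rows:
  rows:
    - {"x": 0,"y": 0,"z": 0.001,"ax": 0,"ay": 0,"az": 0,"jaw": -0.3}
    - {"x": 0,"y": 0,"z": 0.002,"ax": 0,"ay": 0,"az": 0,"jaw": -0.3}
    - {"x": 0,"y": 0,"z": 0.003,"ax": 0,"ay": 0,"az": 0,"jaw": -0.3}
    - {"x": 0,"y": 0,"z": 0.004,"ax": 0,"ay": 0,"az": 0,"jaw": -0.3}
    - {"x": 0,"y": 0,"z": 0.005,"ax": 0,"ay": 0,"az": 0,"jaw": -0.3}
    - {"x": 0,"y": 0,"z": 0.006,"ax": 0,"ay": 0,"az": 0,"jaw": -0.3}
    - {"x": 0,"y": 0,"z": 0.007,"ax": 0,"ay": 0,"az": 0,"jaw": -0.3}
    - {"x": 0,"y": 0,"z": 0.008,"ax": 0,"ay": 0,"az": 0,"jaw": -0.3}
    - {"x": 0,"y": 0,"z": 0.008,"ax": 0,"ay": 0,"az": 0,"jaw": -0.3}
    - {"x": 0,"y": 0,"z": 0.008,"ax": 0,"ay": 0,"az": 0,"jaw": -0.3}

```text
time: 43.5
tool_pos: [487.2, 143.9, 33.6]
tcp_rot: [3.141, -0.0, 0.335]
contact_force: [-2.8, -5.2, 11.0]
grip_width: 32.0
finger_force: 5.6
```

send_rows:
  rows:
    - {"x": 0,"y": 0,"z": -0.12,"ax": 0,"ay": 0,"az": 0,"jaw": -0.3}
    - {"x": 0,"y": -0.05,"z": -0.21,"ax": 0,"ay": 0,"az": 0,"jaw": -0.3}
    - {"x": 0,"y": -0.22,"z": -0.22,"ax": 0,"ay": 0,"az": 0,"jaw": -0.3}
    - {"x": 0,"y": -0.44,"z": -0.22,"ax": 0,"ay": 0,"az": 0,"jaw": -0.3}
    - {"x": 0,"y": -0.63,"z": -0.21,"ax": 0,"ay": 0,"az": 0,"jaw": -0.3}
    - {"x": 0,"y": -0.72,"z": -0.17,"ax": 0,"ay": 0,"az": 0,"jaw": -0.3}
    - {"x": 0,"y": -0.72,"z": -0.1,"ax": 0,"ay": 0,"az": 0,"jaw": -0.3}
    - {"x": 0,"y": -0.72,"z": -0.04,"ax": 0,"ay": 0,"az": 0,"jaw": -0.3}
    - {"x": 0,"y": -0.72,"z": -0.02,"ax": 0,"ay": 0,"az": 0,"jaw": -0.3}
    - {"x": 0,"y": -0.72,"z": -0.02,"ax": 0,"ay": 0,"az": 0,"jaw": -0.3}

```text
time: 44.75
tool_pos: [440.1, 279.7, 36.5]
tcp_rot: [3.141, 0.001, 0.333]
contact_force: [0.4, -0.4, 0.4]
grip_width: 32.1
finger_force: 0.0
```

send_rows:
  rows:
    - {"x": 0,"y": 0,"z": 0.003,"ax": 0,"ay": 0,"az": 0,"jaw": -0.3}
    - {"x": 0,"y": 0,"z": 0.006,"ax": 0,"ay": 0,"az": 0,"jaw": -0.3}
    - {"x": 0,"y": 0,"z": 0.008,"ax": 0,"ay": 0,"az": 0,"jaw": -0.3}
    - {"x": 0,"y": 0,"z": 0.01,"ax": 0,"ay": 0,"az": 0,"jaw": -0.3}
    - {"x": 0,"y": 0,"z": 0.012,"ax": 0,"ay": 0,"az": 0,"jaw": -0.3}
    - {"x": 0,"y": 0,"z": 0.014,"ax": 0,"ay": 0,"az": 0,"jaw": -0.3}
    - {"x": 0,"y": 0,"z": 0.016,"ax": 0,"ay": 0,"az": 0,"jaw": -0.3}
    - {"x": 0,"y": 0,"z": 0.018,"ax": 0,"ay": 0,"az": 0,"jaw": -0.3}
    - {"x": 0,"y": 0,"z": 0.02,"ax": 0,"ay": 0,"az": 0,"jaw": -0.3}
    - {"x": 0,"y": 0,"z": 0.02,"ax": 0,"ay": 0,"az": 0,"jaw": -0.3}

```text
time: 46.0
tool_pos: [439.7, 281.0, 33.7]
tcp_rot: [-3.141, -0.0, 0.335]
contact_force: [-3.4, 0.7, 10.6]
grip_width: 32.3
finger_force: 5.2
```

Stud 0 gives the same feel (10.6 N at the same height). Last, stud 2 again.

send_rows:
  rows:
    - {"x": 0,"y": 0,"z": -0.12,"ax": 0,"ay": 0,"az": 0,"jaw": -0.3}
    - {"x": 0.03,"y": 0.02,"z": -0.22,"ax": 0,"ay": 0,"az": 0,"jaw": -0.3}
    - {"x": 0.18,"y": 0.15,"z": -0.23,"ax": 0,"ay": 0,"az": 0,"jaw": -0.3}
    - {"x": 0.34,"y": 0.28,"z": -0.23,"ax": 0,"ay": 0,"az": 0,"jaw": -0.3}
    - {"x": 0.44,"y": 0.35,"z": -0.22,"ax": 0,"ay": 0,"az": 0,"jaw": -0.3}
    - {"x": 0.45,"y": 0.36,"z": -0.16,"ax": 0,"ay": 0,"az": 0,"jaw": -0.3}
    - {"x": 0.45,"y": 0.36,"z": -0.09,"ax": 0,"ay": 0,"az": 0,"jaw": -0.3}
    - {"x": 0.45,"y": 0.36,"z": -0.04,"ax": 0,"ay": 0,"az": 0,"jaw": -0.3}
    - {"x": 0.45,"y": 0.36,"z": -0.02,"ax": 0,"ay": 0,"az": 0,"jaw": -0.3}
    - {"x": 0.45,"y": 0.36,"z": -0.02,"ax": 0,"ay": 0,"az": 0,"jaw": -0.3}

```text
time: 47.25
tool_pos: [548.1, 242.3, 36.7]
tcp_rot: [3.142, 0.001, 0.335]
contact_force: [0.5, -0.1, 0.3]
grip_width: 32.4
finger_force: 0.0
```

send_rows:
  rows:
    - {"x": 0,"y": 0,"z": 0.003,"ax": 0,"ay": 0,"az": 0,"jaw": -0.3}
    - {"x": 0,"y": 0,"z": 0.006,"ax": 0,"ay": 0,"az": 0,"jaw": -0.3}
    - {"x": 0,"y": 0,"z": 0.008,"ax": 0,"ay": 0,"az": 0,"jaw": -0.3}
    - {"x": 0,"y": 0,"z": 0.01,"ax": 0,"ay": 0,"az": 0,"jaw": -0.3}
    - {"x": 0,"y": 0,"z": 0.012,"ax": 0,"ay": 0,"az": 0,"jaw": -0.3}
    - {"x": 0,"y": 0,"z": 0.014,"ax": 0,"ay": 0,"az": 0,"jaw": -0.3}
    - {"x": 0,"y": 0,"z": 0.016,"ax": 0,"ay": 0,"az": 0,"jaw": -0.3}
    - {"x": 0,"y": 0,"z": 0.018,"ax": 0,"ay": 0,"az": 0,"jaw": -0.3}
    - {"x": 0,"y": 0,"z": 0.02,"ax": 0,"ay": 0,"az": 0,"jaw": -0.3}
    - {"x": 0,"y": 0,"z": 0.02,"ax": 0,"ay": 0,"az": 0,"jaw": -0.3}

```text
time: 48.5
tool_pos: [549.3, 242.2, 34.6]
tcp_rot: [3.141, -0.002, 0.335]
contact_force: [-2.2, 0.3, 11.3]
grip_width: 32.4
finger_force: 5.8
```

send_rows:
  rows:
    - {"x": 0,"y": 0,"z": -0.1,"ax": 0,"ay": 0,"az": 0,"jaw": -0.3}
    - {"x": 0,"y": 0,"z": -0.22,"ax": 0,"ay": 0,"az": 0,"jaw": -0.3}
    - {"x": -0.12,"y": 0,"z": -0.34,"ax": 0,"ay": 0,"az": 0,"jaw": -0.3}
    - {"x": -0.26,"y": 0,"z": -0.46,"ax": 0,"ay": 0,"az": 0,"jaw": -0.3}
    - {"x": -0.4,"y": 0,"z": -0.58,"ax": 0,"ay": 0,"az": 0,"jaw": -0.3}
    - {"x": -0.48,"y": 0,"z": -0.66,"ax": 0,"ay": 0,"az": 0,"jaw": -0.3}
    - {"x": -0.5,"y": 0,"z": -0.7,"ax": 0,"ay": 0,"az": 0,"jaw": -0.3}
    - {"x": -0.5,"y": 0,"z": -0.7,"ax": 0,"ay": 0,"az": 0,"jaw": -0.3}
    - {"x": -0.5,"y": 0,"z": -0.7,"ax": 0,"ay": 0,"az": 0,"jaw": -0.3}
    - {"x": -0.5,"y": 0,"z": -0.7,"ax": 0,"ay": 0,"az": 0,"jaw": -0.3}

```text
time: 49.75
tool_pos: [454.2, 209.1, 172.0]
tcp_rot: [3.142, 0.001, 0.334]
contact_force: [0.6, -0.2, -0.8]
grip_width: 31.7
finger_force: 0.0
```

```bash
python3 -c "
from h import *
plane('scene')
L,C,p=plane()
cv2.imwrite('pics/end.png',cv2.resize(p[40:280,120:440,::-1],(800,600),interpolation=cv2.INTER_CUBIC))"
```

```text
49.75 [454.2 209.1 172. ] [ 0.6 -0.2 -0.8] [-0.01 -0.02  0.02] 855 x range -61.0 61.0 y -91.0 91.0
top z at s2,s0,s1 [np.float64(35.1), np.float64(35.2), np.float64(34.9)] res 0.82
49.8 [454.1 209.2 172.1] [-0.   0.7  0.4] [-0.01  0.05 -0.03] 22749 x range -61.0 61.0 y -91.0 91.0
top z at s2,s0,s1 [np.float64(36.0), np.float64(36.0), np.float64(35.9)] res 0.65
```

View pics/end.png

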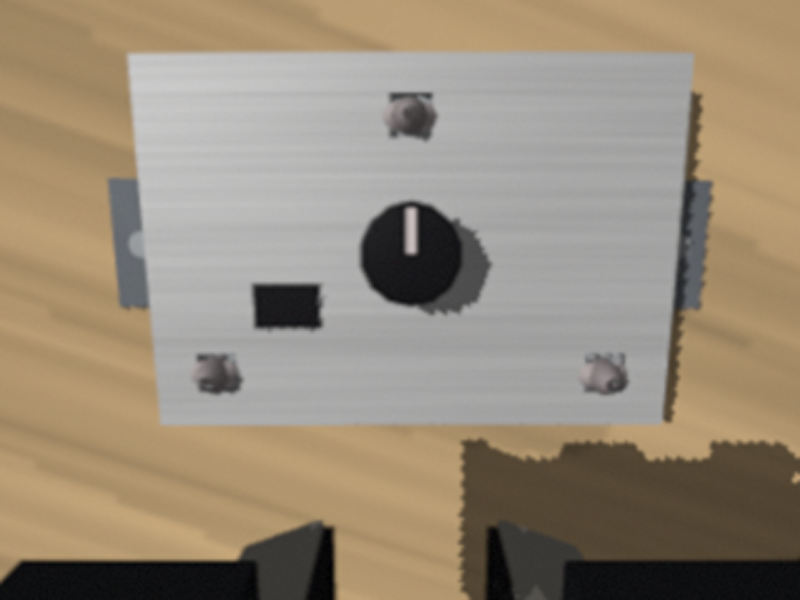

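The last view shows the pins standing through all three holes at (411,115), (217,373) and (604,373), with the catches sprung out over the top. The plate is level to about 0.1 mm, and the gripper is clear. I'm handing it in.

```bash
python3 -c "
from plant import bot
print(bot.close_job())"
```

```text
the job is handed in; nothing more can be done
None
```

The cover is on the box the right way round and has clicked onto all three studs. It lies level, the highest press reading was 11.3 N, the gripper is clear, and I handed the job in at about 50 s; no verdict came back.

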